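# Roll a vial tray down the roller lane and load it into the autosampler drawer

### The arm

A 6-joint arm with a two-finger parallel gripper is mounted at the origin on the work surface. World frame = base frame: x ahead of the robot, y to its left, z up, the work surface at z = 0. Lengths are in m, angles in rad, forces in N, time in s.
With the tool pointing down it reaches from about 0.35 to 0.725 m from the base axis. Payload 6 kg.
Tool frame: the origin (TCP) lies midway between the tips of the shut fingers; the grasp point (between the pads) lies 19 mm behind it (arm.pinch_z is the distance from the TCP to the grasp point, in m); z points along the fingers, y is the line along which they close (so a half turn about z gives the same grasp; the last joint's range is limited). The gripper opens to 85 mm and grips with 20 to 120 N. Pads are 22 mm wide; open, the fingers measure 114 mm over their backs; the gripper's body (76 mm by 85 mm) begins 54 mm behind the grasp point. The pads swing forward as they close: fully open they stand 13 mm farther back than shut.
Start: joints at [1.49, 0.04, 0.085, 0, -1.615, -0.334], TCP at [0.242, 0.549, 0.208] pointing down, gripper open.
Joint ranges: [-2.56, 2.56], [-1.29, 2.01], [-1.08, 1.49], [-3.29, 1.98], [-2.81, -0.18], [-2.99, 2.99]. Speed limits (rad/s): [2.57, 2.57, 3.01, 3.14, 3.14, 3.14].

### API

Orientations are given as a 3x3 rotation matrix whose columns are the frame's x, y, z axes.
In Python, from station import arm, eyes, job gives the robot as it stands.
- The arm moves only by the tool jog_arm, never from a script. Its argument "series" is a list of rows, each an object of numbers: "x", "y", "z": the shift along the tool's x, y, z in mm; "ax", "ay", "az": the turn, a rotation vector about the tool's x, y, z in degrees; "hand": the finger opening in mm, from 0 to 85.4. A call has 1 to 20 rows; each row shifts and turns the commanded pose from where the row before left it, along the tool's axes as they then stand; what a row does not reach is not made up. A row lasts 1/8 s, in which the tool goes at most 62.5 mm and 10.7 degrees, less where a joint would pass 70% of its speed; a pose out of reach is approached as far as the arm can. A call with a gripper value outside its range is refused whole. The fingers move at their own pace and stop on an object; "grip_force" is the grip in N (left out, the last holds). Time passes only in rows, so rows that do not move let the fingers close. It gives the time, the measured TCP pose, the force, the opening and the grip force at its end, in the units of the state.
- arm.state(): the state, without advancing time (a new reading comes with each control period).
- eyes.read_camera(name): name is "scene" or "top" or "wrist"; returns the picture (400x640x3 uint8, red, green, blue); there is no depth.
- eyes.camera_model(name): a dict with "camera_matrix" (3x3 intrinsics, pixels), "R" (3x3) and "t" (3): a world point X has camera coordinates R X + t; the wrist camera has in their place "tool_from_camera" (4x4, takes a point from camera to tool coordinates, whose origin is the TCP and whose axes are the flange's). Camera axes: x right, y down, z forward; pixel columns grow to the right and rows downward; lengths in m; the calibration is good to about 2 mm. The wrist camera is an equidistant fisheye: a pixel r from the principal point sees the ray r / f radians off the axis. A picture is of the moment at which its call begins: read the wrist's pose just before it. camera_model takes no time and is no camera call.
- job.job_done(): hands the job in; it is judged then, once.
The state is a dict: "t": time; "joint_positions": joint angles; "dq": joint speeds; "effort": joint torques, N m; "position": TCP position; "orientation": TCP orientation; "contact_force": force on the tool from outside, world axes, zero at the start; "wrist_torque": the same for the moment, N m; "opening": finger opening in m; "gripper_force": force on a finger pad.
Only numpy, scipy, OpenCV 4.12 (cv2) and the standard library are available. Lean on these libraries where they do the work, as an engineer would, in place of code of your own. Each camera call takes 0.05 s, during which the arm holds its last target. There are 200 camera calls.

### The job

Roll the tray of vials smoothly along the roller lane until it stands right up against the end stop, then lift it off there, keeping it level, and set it down gently, flat in the empty nest of the autosampler's open drawer. Push the drawer fully home without slamming it. Leave the tray that is already in the drawer in its nest, and do not knock over or shove about the other things on the bench.

Things in the scene. Friction and masses are not known exactly. Their poses are not given: they have to be found in the camera images.
- tray_centre (a point): The tray to load, standing on the roller lane: black plastic, 156 mm long, 62 wide, 48 high, with 24 capped vials fixed in it, 8 mm above its rim; 0.28 to 0.5 kg. Point: its centre, 24 mm above its underside; x along its length (both ends alike), z up. It starts with its nose 120 to 200 mm short of the end stop and rolls along the lane when pushed at its rear end (under 1 N), coasting a few cm.
- lane_stop (a point): Face of the rubber buffer on the roller lane's end stop, mid-width, at the height of the roller tops (45 mm above the bench). x points along the lane in the rolling direction, to the stop; y left, z up. A tray standing at the stop has its centre 78 mm back from here (x = -78 mm). The stop plate is 39 mm higher than the roller tops.
- roller_lane: Fixed roller lane, 416 mm long, 90 wide: 16 free steel rollers. Origin on the bench under the stop face, axes as lane_stop; it lies at x = -416 to 0 mm, its entry end open. Guide plates, 67 mm apart inside, 47 mm higher than the rollers, hide the tray's sides; they are cut away at x = -134 to -23 mm, so a tray at the stop can be gripped by the middle of its sides. Frames 1 mm below roller tops.
- nest (a point): Middle of the empty nest's floor, 30 mm above the bench. x: along the nest and the way the drawer closes; y left, z up. The tray lies in it lengthwise along x, either way round. Four corner locators 12 mm high leave it 3 to 4 mm play each way; between them the long sides are open for 105 mm. The neighbouring nest, taken, is 120 mm to the left (+y). Moves with the drawer.
- autosampler: White cabinet 345 mm wide, 435 deep, 222 high, fixed. Origin on the bench under the middle of its front face; x points into it, z up. Its drawer is out: floor 30 mm above the bench, side walls 40 mm, front panel 20 mm thick, up to 100 mm above the bench, its inner face at x = -191 mm. The empty nest's middle is then at x = -93, y = -60 mm.
- drawer_handle (a point): Middle of the drawer's level steel bar handle, 120 mm long (along y), about 10 mm thick, 72 mm above the bench and 35 mm in front of the drawer's front panel. x: the way the drawer closes; z up. When the drawer is home the handle is 56 mm in front of the cabinet's face. Moves with the drawer.
- drawer (a joint): How far the drawer has been pushed in: 0 = fully out (as it starts), 0.190 m = fully home. It slides with about 3 N of friction, plus some damping, and stays where it is left.
- other_tray_centre (a point): Centre of the other, like vial tray (156 x 62 x 48 mm), which already stands in the drawer's left nest and must stay in it; this point is 24 mm above its underside.
- second_nest (a point): Middle of the floor of the left nest, the one that is taken. Axes as for the empty nest. Moves with the drawer.
- solvent_bottle: Bystander: amber glass bottle, 68 mm across, 140 mm high. Origin at the middle of its underside.
- beaker: Bystander: glass beaker, 68 mm across, 85 mm high. Origin at the middle of its underside.
- vial_carton: Bystander: cardboard box, 115 x 80 x 45 mm. Origin at the middle of its underside.
- tip_box: Bystander: grey box with a clear lid, 124 x 84 x 60 mm. Origin at the middle of its underside.
- wrench: Bystander: steel wrench, 150 mm long, lying on the bench.
- cap_jar: Bystander: white plastic jar, 64 mm across, 75 mm high. Origin at the middle of its underside.

How it is judged:
On the way, in this order (a step that is already met when the one before it is completed fails the run):
1. the tray stands on the rollers with its nose against the end stop (within 5 mm) (x of tray_centre in the frame of lane_stop between -0.083 and -0.07 m and horizontal distance between tray_centre and lane_stop below 0.085 m and z of tray_centre in the frame of lane_stop below 0.029 m and angle between tray_centre's own z axis and vertical below 0.08 rad), for 0.2 s.
2. the tray sits flat in the empty nest of the drawer (horizontal distance between tray_centre and nest below 0.009 m and z of tray_centre in the frame of nest below 0.028 m and angle between the x axis of tray_centre and the x axis of nest, either way round below 0.1 rad and angle between tray_centre's own z axis and vertical below 0.06 rad), for 0.2 s.
At the end, for the whole second after the job is handed in: Drawer home (at least 185 of 190 mm) and still; the tray sits flat in the nest that was empty (centre within 9 mm, turned under 0.1 rad, tilted under 0.06 rad, raised under 4 mm) and the other tray still sits flat in its own nest (within 9 mm, raised under 4 mm) (all of step 2 and value of joint drawer above 0.185 m and horizontal distance between other_tray_centre and second_nest below 0.009 m and z of other_tray_centre in the frame of second_nest below 0.028 m and velocity of joint drawer below 0.01 m/s); the robot touches nothing.
It fails at once if the tray was lifted off the rollers before it reached the end stop (raised over 15 mm while still more than 30 mm short of it, between the guides) (z of tray_centre in the frame of lane_stop between 0.039 and 0.1 m and x of tray_centre in the frame of lane_stop below -0.108 m and y of tray_centre in the frame of lane_stop between -0.04 and 0.04 m).
It fails at once if the tray was tipped by more than 0.4 rad (angle between tray_centre's own z axis and vertical above 0.4 rad).
It fails at once if the other tray was lifted out or shoved out of its nest (horizontal distance between other_tray_centre and second_nest above 0.02 m or z of other_tray_centre in the frame of second_nest above 0.04 m).
It fails at once if a bystander on the bench was shoved by more than 40 mm or knocked over (distance of any of solvent_bottle, beaker, vial_carton, tip_box, wrench, cap_jar from where it was at the start of the episode above 0.04 m or angle between any of solvent_bottle, beaker, cap_jar's own z axis and vertical above 0.5 rad).
It fails at once if the tray was shot along the rollers, or dropped or slammed in the drawer (faster than 0.45 m/s while on the rollers or within 25 mm of sitting in the nest) (linear speed of vial_tray above 0.45 m/s and ((z of tray_centre in the frame of lane_stop below 0.03 m and x of tray_centre in the frame of lane_stop below -0.06 m) or distance between tray_centre and nest below 0.05 m)).
It also fails if it takes over 72 s, if anything falls off the work surface, if the arm or the gripper's body presses on something with over 40 N, if the wrist force passes 120 N, or if a joint passes its speed limit or range.

## Working session

There is one attempt and no reset: what is moved stays moved. The work goes in short steps, Python scripts to look and compute and a tool call to move; the robot and the scene stay as the last step left them, time stands still between calls to the robot, and variables do not carry over. Pictures are saved under pics/ and viewed, at most 10 in all, crops included, and the job is handed in when it is done.

Besides the shell and the picture viewer there is one more tool, called after ">>>" as name(argument=value, ...) on one line, values as JSON. jog_arm: Moves the arm, as the interface text tells. Its arguments: {"type":"object","properties":{"series":{"type":"array"},"grip_force":{"type":"number"}},"required":["series"]}

```bash
mkdir -p pics; ls
python3 - <<'E'
from station import arm, eyes, job
import cv2
for n in("scene","top"):
    cv2.imwrite(f"pics/{n}0.png",eyes.read_camera(n)[:,:,::-1]); print(n,eyes.camera_model(n))
print(eyes.camera_model("wrist")); print(arm.state(),arm.pinch_z)
E
```

```text
pics
scene {'camera_matrix': array([[383.52689686,   0.        , 320.48084287],
       [  0.        , 383.52689686, 206.80558415],
       [  0.        ,   0.        ,   1.        ]]), 'R': array([[-0.3087631 ,  0.95106591,  0.01178933],
       [ 0.76644875,  0.25612877, -0.58902833],
       [-0.56322435, -0.17283429, -0.80802639]]), 't': array([ 0.07298585, -0.38986737,  1.5824152 ])}
top {'camera_matrix': array([[420.04160717,   0.        , 317.92186685],
       [  0.        , 420.04160717, 190.54293374],
       [  0.        ,   0.        ,   1.        ]]), 'R': array([[-1.07676760e-02, -9.99941721e-01, -7.81624336e-04],
       [-9.84791828e-01,  1.07400838e-02, -1.73406186e-01],
       [ 1.73404475e-01, -1.09744437e-03, -9.84850082e-01]]), 't': array([0.10928664, 0.53861883, 1.37388295])}
{'camera_matrix': array([[309.70691629,   0.        , 315.50558556],
       [  0.        , 309.70691629, 197.44463965],
       [  0.        ,   0.        ,   1.        ]]), 'tool_from_camera': array([[-1.63804400e-04, -9.64995650e-01, -2.62265837e-01,
         6.54762512e-02],
       [ 9.99999918e
[... 355 characters left out ...]
51324e+00, -3.33699917e-01]), 'dq': array([ 0.0012481 , -0.00216789,  0.00241669,  0.00261854, -0.00042267,
        0.0009628 ]), 'effort': array([-4.58427850e-03, -3.69345617e+01,  3.48288238e+01,  6.95164829e+00,
       -4.40427757e-03, -4.28798501e-06]), 'position': array([0.24159603, 0.54885781, 0.20751505]), 'orientation': array([[ 9.15216555e-01, -4.02962031e-01, -5.09190348e-04],
       [-4.02962334e-01, -9.15215394e-01, -1.46282405e-03],
       [ 1.23443704e-04,  1.54398532e-03, -9.99998800e-01]]), 'contact_force': array([-0.24984695, -0.65917829, -0.49847869]), 'wrist_torque': array([-0.02054507, -0.01147493,  0.03549505]), 'gripper_force': 0.0, 'opening': 0.0855819984815976} 0.0187
```

Run:
```python
import cv2
a=cv2.imread("pics/top0.png"); cv2.imwrite("pics/top1.png",cv2.resize(a[:,:],(800,500),interpolation=cv2.INTER_CUBIC))
```

```text
(no output)
```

View pics/top1.png

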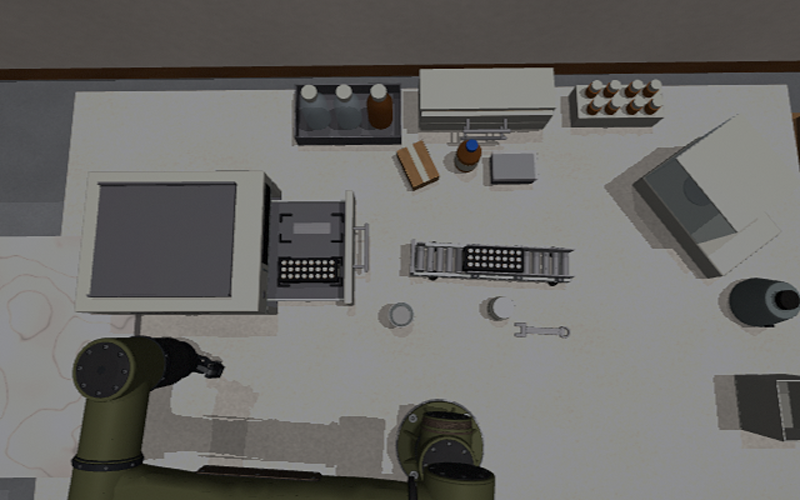

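View pics/scene0.png

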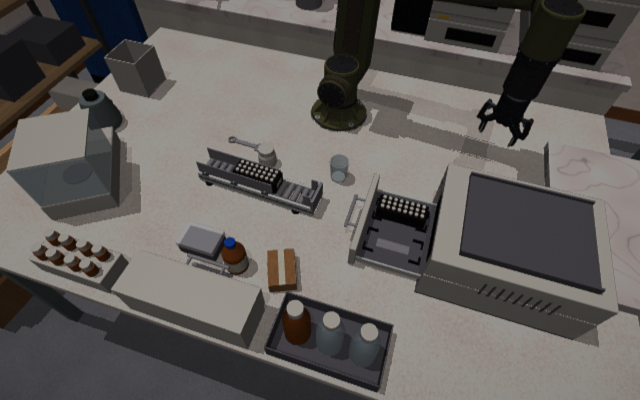

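The top view (800x500) shows the lane with its stop at the left end (≈412,258), the tray at ≈(494,259) and the drawer at x≈270–365 with its empty nest in the upper half. I'll enlarge it.

Run:
```python
import cv2
a=cv2.imread("pics/top0.png")
b=cv2.resize(a[145:250,208:308],None,fx=5.5,fy=5.5,interpolation=cv2.INTER_CUBIC)
cv2.imwrite("pics/c1.png",cv2.convertScaleAbs(b,alpha=1.5))
b=cv2.resize(a[180:240,320:465],None,fx=5.5,fy=5.5,interpolation=cv2.INTER_CUBIC)
cv2.imwrite("pics/c2.png",cv2.convertScaleAbs(b,alpha=1.5))
```

```text
(no output)
```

View pics/c1.png

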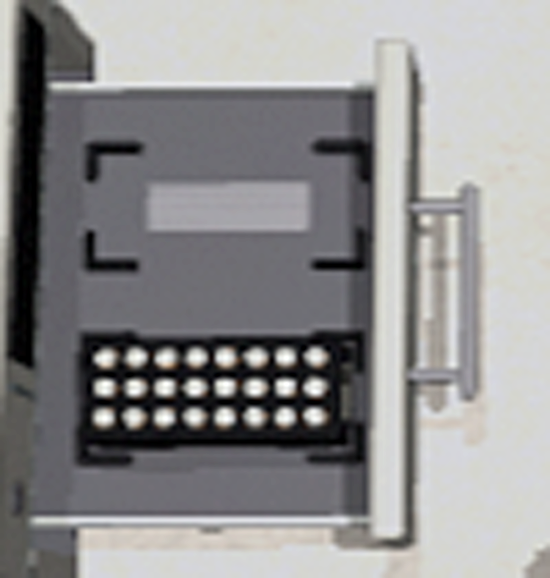

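View pics/c2.png

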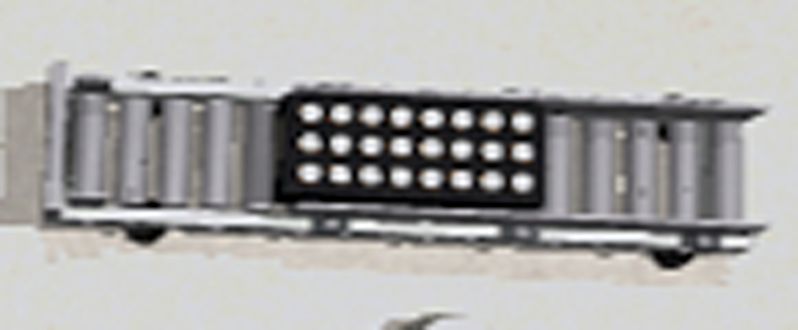

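Crops: the nest brackets' outer corners are at (87,145), (368,145), (365,268), (85,270) and the handle runs (470,187)–(470,398). The tray's corner vials are at (311,113), (522,122), (522,183), (310,173), the stop's top runs (58,62)–(48,222), and the guides run to x≈765.

```bash
cat > h.py <<'E'
import numpy as np
from station import arm, eyes, job
def ray(cam,uv,z,st=None):
    m=eyes.camera_model(cam);K=m["camera_matrix"];uv=np.atleast_2d(uv).astype(float)
    q=np.c_[(uv[:,0]-K[0,2])/K[0,0],(uv[:,1]-K[1,2])/K[1,1]]
    if cam=="wrist":
        r=np.linalg.norm(q,axis=1)+1e-12
        d=np.c_[q*(np.sin(r)/r)[:,None],np.cos(r)]
        T=m["tool_from_camera"];R=st["orientation"]@T[:3,:3];C=st["orientation"]@T[:3,3]+st["position"]
        d=d@R.T
    else:
        d=np.c_[q,np.ones(len(q))]@m["R"];C=-m["R"].T@m["t"]
    return C+d*((z-C[2])/d[:,2])[:,None]
E
python3 - <<'E'
from h import *
np.set_printoptions(precision=4,suppress=True)
c=lambda p,o,z:ray("top",(np.array(p)+.5)/5.5-.5+o,z)
o1=[208,145];o2=[320,180]
def ax(a,b): d=b-a; return np.degrees(np.arctan2(d[1],d[0]))
n=c([(87,145),(368,145),(365,268),(85,270)],o1,.042);print("nest",n.mean(0),n[:,:2])
print(ax(n[1],n[0]),ax(n[2],n[3]))
h=c([(470,187),(470,398)],o1,.072);print("handle",h,h.mean(0),ax(h[1],h[0]))
p=c([(377,40),(372,540)],o1,.1);print("panel in",p,ax(p[1],p[0]))
v=c([(105,357),(316,357),(316,417),(105,417)],o1,.086);print("other",v.mean(0),ax(v[1],v[0]),ax(v[2],v[3]))
v=c([(311,113),(522,122),(522,183),(310,173)],o2,.101);print("tray",v.mean(0),ax(v[1],v[0]),ax(v[2],v[3]),np.linalg.norm(v[0]-v[1]))
g=c([(75,80),(765,110),(60,215),(765,228)],o2,.092);print("guides",g,ax(g[1],g[0]),ax(g[3],g[2]))
s=c([(58,62),(48,222)],o2,.084);print("stop top",s,ax(s[1],s[0]))
E
```

```text
nest [0.5722 0.3389 0.042 ] [[0.6123 0.4263]
 [0.6104 0.2514]
 [0.5327 0.2527]
 [0.5334 0.4253]]
89.37298921656067 89.79054624843008
handle [[0.5768 0.1861 0.072 ]
 [0.4481 0.1862 0.072 ]] [0.5125 0.1861 0.072 ] -0.028534469653472068
panel in [[0.6619 0.2404 0.1   ]
 [0.363  0.2413 0.1   ]] -0.18368470664062492
other [0.4548 0.339  0.086 ] 89.37722763989959 89.37840263389191
tray [ 0.4754 -0.1458  0.101 ] 86.90337433883286 86.65524205815981 0.12415063966554936
guides [[ 0.5194  0.0536  0.092 ]
 [ 0.4969 -0.3552  0.092 ]
 [ 0.439   0.0638  0.092 ]
 [ 0.4268 -0.3504  0.092 ]] 86.85079232601615 88.31794968788137
stop top [[0.5318 0.0633 0.084 ]
 [0.4357 0.0707 0.084 ]] -4.427399856387523
```

>>> jog_arm(series=[{"z": -12, "az": 6.94}, {"z": -12, "az": 6.94}, {"z": -12, "az": 6.94}, {"z": -12, "az": 6.94}, {"z": -12, "az": 6.94}, {"z": -12, "az": 6.94}, {"z": -12, "az": 6.94}, {"z": -12, "az": 6.94}, {"z": -12, "az": 6.94}, {"z": -12, "az": 6.94}, {"x": 31, "y": -37}, {"x": 31, "y": -37}, {"x": 31, "y": -37}, {"x": 31, "y": -37}, {"x": 31, "y": -37}, {"x": 31, "y": -37}, {"x": 31, "y": -37}, {"x": 31, "y": -37}, {}, {}])

```text
invalid input at $.series[0]: expected keys x, y, z, ax, ay, az, hand
```

Run:
```python
from h import *
import cv2,pickle
s=arm.state();im=eyes.read_camera("wrist")[:,:,::-1].copy()
pickle.dump(s,open("w1.pkl","wb"));print(s["position"],s["orientation"],s["joint_positions"])
cv2.imwrite("pics/w1.png",im)
cv2.imwrite("pics/w1b.png",cv2.convertScaleAbs(cv2.resize(im,(800,500),interpolation=cv2.INTER_CUBIC),alpha=1.4))
```

```text
[0.24159603 0.54885781 0.20751505] [[ 9.15216555e-01 -4.02962031e-01 -5.09190348e-04]
 [-4.02962334e-01 -9.15215394e-01 -1.46282405e-03]
 [ 1.23443704e-04  1.54398532e-03 -9.99998800e-01]] [ 1.48972772e+00  4.07350758e-02  8.39527373e-02 -3.89448100e-04
 -1.61551324e+00 -3.33699917e-01]
```

View pics/w1b.png

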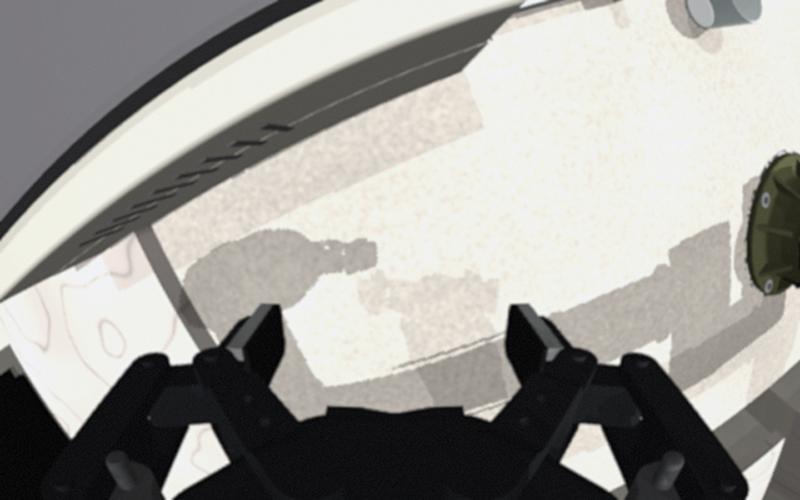

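This wrist picture is from the start pose, because the move was refused. The fingers fill the image's lower half. The rows need every key, so I'll resend.

>>> jog_arm(series=[{"x": 0, "y": 0, "z": -12, "ax": 0, "ay": 0, "az": 6.94, "hand": 85}, {"x": 0, "y": 0, "z": -12, "ax": 0, "ay": 0, "az": 6.94, "hand": 85}, {"x": 0, "y": 0, "z": -12, "ax": 0, "ay": 0, "az": 6.94, "hand": 85}, {"x": 0, "y": 0, "z": -12, "ax": 0, "ay": 0, "az": 6.94, "hand": 85}, {"x": 0, "y": 0, "z": -12, "ax": 0, "ay": 0, "az": 6.94, "hand": 85}, {"x": 0, "y": 0, "z": -12, "ax": 0, "ay": 0, "az": 6.94, "hand": 85}, {"x": 0, "y": 0, "z": -12, "ax": 0, "ay": 0, "az": 6.94, "hand": 85}, {"x": 0, "y": 0, "z": -12, "ax": 0, "ay": 0, "az": 6.94, "hand": 85}, {"x": 0, "y": 0, "z": -12, "ax": 0, "ay": 0, "az": 6.94, "hand": 85}, {"x": 0, "y": 0, "z": -12, "ax": 0, "ay": 0, "az": 6.94, "hand": 85}, {"x": 25, "y": -36, "z": 0, "ax": 0, "ay": 0, "az": 0, "hand": 85}, {"x": 25, "y": -36, "z": 0, "ax": 0, "ay": 0, "az": 0, "hand": 85}, {"x": 25, "y": -36, "z": 0, "ax": 0, "ay": 0, "az": 0, "hand": 85}, {"x": 25, "y": -36, "z": 0, "ax": 0, "ay": 0, "az": 0, "hand": 85}, {"x": 25, "y": -36, "z": 0, "ax": 0, "ay": 0, "az": 0, "hand": 85}, {"x": 25, "y": -36, "z": 0, "ax": 0, "ay": 0, "az": 0, "hand": 85}, {"x": 25, "y": -36, "z": 0, "ax": 0, "ay": 0, "az": 0, "hand": 85}, {"x": 25, "y": -36, "z": 0, "ax": 0, "ay": 0, "az": 0, "hand": 85}, {"x": 0, "y": 0, "z": 0, "ax": 0, "ay": 0, "az": 0, "hand": 85}, {"x": 0, "y": 0, "z": 0, "ax": 0, "ay": 0, "az": 0, "hand": 85}])

```text
t: 2.65
position: [0.5182, 0.3336, 0.3279]
orientation: [[-0.056, -0.998, -0.001], [-0.998, 0.056, -0.0], [0.001, 0.001, -1.0]]
contact_force: [-0.8, 1.4, 0.1]
opening: 0.0851
gripper_force: 0.0
```

Run:
```python
from h import *
import cv2,pickle
s=arm.state();im=eyes.read_camera("wrist")[:,:,::-1].copy()
pickle.dump(s,open("w2.pkl","wb"));print(s["position"],s["orientation"],s["joint_positions"])
cv2.imwrite("pics/w2.png",im)
cv2.imwrite("pics/w2b.png",cv2.convertScaleAbs(cv2.resize(im[0:300,120:520],(800,600),interpolation=cv2.INTER_CUBIC),alpha=1.4))
```

```text
[0.51821118 0.33355552 0.32794962] [[-5.56347848e-02 -9.98450995e-01 -6.18106968e-04]
 [-9.98451058e-01  5.56350810e-02 -4.72759328e-04]
 [ 5.06415452e-04  5.90847692e-04 -9.99999697e-01]] [ 8.96305672e-01  1.33126975e-01  4.03783928e-01 -1.94644373e-04
 -1.84220852e+00 -9.52021466e-01]
```

View pics/w2b.png

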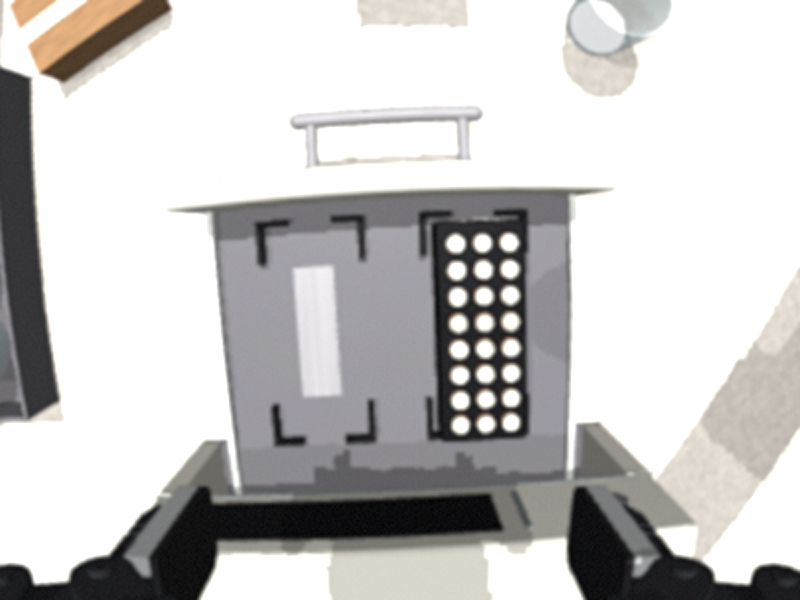

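The wrist view shows the empty nest's bracket corners at (258,222), (363,215), (375,438), (277,444). The label's centre is at (318,331), the handle ends at (293,121) and (480,113), and the other tray is seated.

Run:
```python
from h import *
import pickle
np.set_printoptions(precision=4,suppress=True)
s=pickle.load(open("w2.pkl","rb"))
c=lambda p,z:ray("wrist",(np.array(p)+.5)/2-.5+[120,0],z,s)
def ax(a,b): d=b-a; return np.degrees(np.arctan2(d[1],d[0]))
n=c([(258,222),(363,215),(375,438),(277,444)],.042);print("nest",n.mean(0),n[:,:2],ax(n[0],n[3]),ax(n[1],n[2]))
l=c([(293,268),(333,265),(342,395),(304,397)],.031);print("label",l.mean(0),ax(l[0],l[3]),ax(l[1],l[2]))
h=c([(293,121),(480,113)],.072);print("handle",h,h.mean(0),ax(h[1],h[0]))
v=c([(456,243),(508,242),(511,423),(460,425)],.086);print("other",v.mean(0),ax(v[0],v[3]),ax(v[1],v[2]),np.linalg.norm(v[0]-v[3]))
```

```text
nest [0.5729 0.3392 0.042 ] [[0.6106 0.2539]
 [0.5336 0.2549]
 [0.5352 0.4235]
 [0.6122 0.4246]] 89.45164873012288 89.44334084016243
label [0.5739 0.3406 0.031 ] 89.97458763130732 89.75349532360762
handle [[0.5758 0.1871 0.072 ]
 [0.4497 0.1887 0.072 ]] [0.5127 0.1879 0.072 ] -0.7609550029558104
other [0.4553 0.3402 0.086 ] 89.27865620247202 89.93609207675347 0.1245569327632659
```

Wrist and top views agree: nest at (0.573, 0.3395), yaw ≈89.5°, handle at (0.513, 0.187). Next I go behind the tray with the fingers shut.

>>> jog_arm(series=[{"x": 46.5, "y": 1.2, "z": 0, "ax": 0, "ay": 0, "az": 0, "hand": 0}, {"x": 46.5, "y": 1.2, "z": 0, "ax": 0, "ay": 0, "az": 0, "hand": 0}, {"x": 46.5, "y": 1.2, "z": 0, "ax": 0, "ay": 0, "az": 0, "hand": 0}, {"x": 46.5, "y": 1.2, "z": 0, "ax": 0, "ay": 0, "az": 0, "hand": 0}, {"x": 46.5, "y": 1.2, "z": 0, "ax": 0, "ay": 0, "az": 0, "hand": 0}, {"x": 46.5, "y": 1.2, "z": 0, "ax": 0, "ay": 0, "az": 0, "hand": 0}, {"x": 46.5, "y": 1.2, "z": 0, "ax": 0, "ay": 0, "az": 0, "hand": 0}, {"x": 46.5, "y": 1.2, "z": 0, "ax": 0, "ay": 0, "az": 0, "hand": 0}, {"x": 46.5, "y": 1.2, "z": 0, "ax": 0, "ay": 0, "az": 0, "hand": 0}, {"x": 46.5, "y": 1.2, "z": 0, "ax": 0, "ay": 0, "az": 0, "hand": 0}, {"x": 46.5, "y": 1.2, "z": 0, "ax": 0, "ay": 0, "az": 0, "hand": 0}, {"x": 46.5, "y": 1.2, "z": 0, "ax": 0, "ay": 0, "az": 0, "hand": 0}, {"x": 46, "y": 1.6, "z": 0, "ax": 0, "ay": 0, "az": 0, "hand": 0}, {"x": 0, "y": 0, "z": 30, "ax": 0, "ay": 0, "az": 0, "hand": 0}, {"x": 0, "y": 0, "z": 35, "ax": 0, "ay": 0, "az": 0, "hand": 0}, {"x": 0, "y": 0, "z": 35, "ax": 0, "ay": 0, "az": 0, "hand": 0}, {"x": 0, "y": 0, "z": 0, "ax": 0, "ay": 0, "az": 0, "hand": 0}, {"x": 0, "y": 0, "z": 0, "ax": 0, "ay": 0, "az": 0, "hand": 0}])

```text
t: 4.95
position: [0.4695, -0.2686, 0.2305]
orientation: [[-0.054, -0.999, 0.002], [-0.999, 0.054, -0.001], [0.001, -0.002, -1.0]]
contact_force: [0.3, 0.4, 1.3]
opening: 0.0004
gripper_force: 0.0
```

Run:
```python
from h import *
import cv2,pickle
s=arm.state();im=eyes.read_camera("wrist")[:,:,::-1].copy()
pickle.dump(s,open("w3.pkl","wb"));print(s["position"],s["joint_positions"])
cv2.imwrite("pics/w3b.png",cv2.convertScaleAbs(cv2.resize(im,(800,500),interpolation=cv2.INTER_CUBIC),alpha=1.3))
```

```text
[ 0.46950551 -0.26857005  0.23054249] [-1.46971034e-01 -1.16010155e-01 -2.71983627e-02  1.13819739e-03
 -1.65729430e+00  9.27695564e-02]
```

View pics/w3b.png

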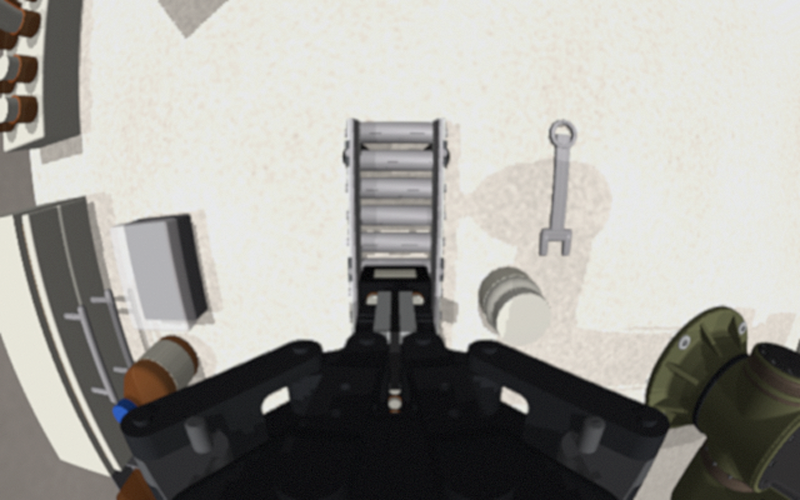

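The lane is centred under the tool: guides at x≈355 and 440, tray rear top edge at row ≈268, jar at (520,305), wrench at (560,190). All clear of the path.

Run:
```python
from h import *
import pickle
np.set_printoptions(precision=4,suppress=True)
s=pickle.load(open("w3.pkl","rb"))
c=lambda p,z:ray("wrist",(np.array(p)+.5)/1.25-.5,z,s)
print(c([(365,268),(428,268)],.093),c([(350,120),(446,120)],.092),c([(349,300),(441,300)],.092))
```

```text
[[ 0.4953 -0.2356  0.093 ]
 [ 0.4434 -0.2328  0.093 ]] [[ 0.499  -0.3558  0.092 ]
 [ 0.4246 -0.3518  0.092 ]] [[ 0.5114 -0.2072  0.092 ]
 [ 0.4329 -0.203   0.092 ]]
```

>>> jog_arm(series=[{"x": 8, "y": 0, "z": 20, "ax": 0, "ay": 0, "az": 0, "hand": 0}, {"x": 0, "y": 0, "z": 30, "ax": 0, "ay": 0, "az": 0, "hand": 0}, {"x": 0, "y": 0, "z": 35, "ax": 0, "ay": 0, "az": 0, "hand": 0}, {"x": 0, "y": 0, "z": 35, "ax": 0, "ay": 0, "az": 0, "hand": 0}, {"x": 0, "y": 0, "z": 25, "ax": 0, "ay": 0, "az": 0, "hand": 0}, {"x": 0, "y": 0, "z": 15, "ax": 0, "ay": 0, "az": 0, "hand": 0}, {"x": 0, "y": 0, "z": 0, "ax": 0, "ay": 0, "az": 0, "hand": 0}, {"x": -6, "y": 0, "z": 0, "ax": 0, "ay": 0, "az": 0, "hand": 0}, {"x": -6, "y": 0, "z": 0, "ax": 0, "ay": 0, "az": 0, "hand": 0}, {"x": -6, "y": 0, "z": 0, "ax": 0, "ay": 0, "az": 0, "hand": 0}, {"x": -6, "y": 0, "z": 0, "ax": 0, "ay": 0, "az": 0, "hand": 0}, {"x": -6, "y": 0, "z": 0, "ax": 0, "ay": 0, "az": 0, "hand": 0}, {"x": -6, "y": 0, "z": 0, "ax": 0, "ay": 0, "az": 0, "hand": 0}, {"x": -7, "y": 0, "z": 0, "ax": 0, "ay": 0, "az": 0, "hand": 0}, {"x": -8, "y": 0, "z": 0, "ax": 0, "ay": 0, "az": 0, "hand": 0}, {"x": -9, "y": 0, "z": 0, "ax": 0, "ay": 0, "az": 0, "hand": 0}, {"x": -10, "y": 0, "z": 0, "ax": 0, "ay": 0, "az": 0, "hand": 0}, {"x": -10, "y": 0, "z": 0, "ax": 0, "ay": 0, "az": 0, "hand": 0}, {"x": -10, "y": 0, "z": 0, "ax": 0, "ay": 0, "az": 0, "hand": 0}, {"x": -10, "y": 0, "z": 0, "ax": 0, "ay": 0, "az": 0, "hand": 0}])

```text
t: 7.5
position: [0.4741, -0.1761, 0.0684]
orientation: [[-0.055, -0.998, 0.0], [-0.998, 0.055, -0.0], [0.0, -0.0, -1.0]]
contact_force: [0.2, 0.5, 0.2]
opening: -0.0001
gripper_force: 0.2
```

>>> jog_arm(series=[{"x": -10, "y": 0, "z": 0, "ax": 0, "ay": 0, "az": 0, "hand": 0}, {"x": -9, "y": 0, "z": 0, "ax": 0, "ay": 0, "az": 0, "hand": 0}, {"x": -8, "y": 0, "z": 0, "ax": 0, "ay": 0, "az": 0, "hand": 0}, {"x": -7, "y": 0, "z": 0, "ax": 0, "ay": 0, "az": 0, "hand": 0}, {"x": -6, "y": 0, "z": 0, "ax": 0, "ay": 0, "az": 0, "hand": 0}, {"x": -5, "y": 0, "z": 0, "ax": 0, "ay": 0, "az": 0, "hand": 0}, {"x": -4, "y": 0, "z": 0, "ax": 0, "ay": 0, "az": 0, "hand": 0}, {"x": -3, "y": 0, "z": 0, "ax": 0, "ay": 0, "az": 0, "hand": 0}, {"x": -3, "y": 0, "z": 0, "ax": 0, "ay": 0, "az": 0, "hand": 0}, {"x": -2, "y": 0, "z": 0, "ax": 0, "ay": 0, "az": 0, "hand": 0}, {"x": -2, "y": 0, "z": 0, "ax": 0, "ay": 0, "az": 0, "hand": 0}])

```text
t: 8.88
position: [0.4773, -0.1178, 0.0684]
orientation: [[-0.055, -0.998, 0.0], [-0.998, 0.055, -0.0], [0.0, -0.0, -1.0]]
contact_force: [-0.1, -1.1, 0.1]
opening: 0.0002
gripper_force: 0.2
```

Run:
```python
from h import *
import cv2,pickle
im=eyes.read_camera("top")[:,:,::-1].copy()
cv2.imwrite("pics/t2b.png",cv2.convertScaleAbs(cv2.resize(im[180:240,320:465],None,fx=5.5,fy=5.5,interpolation=cv2.INTER_CUBIC),alpha=1.5))
```

```text
(no output)
```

View pics/t2b.png

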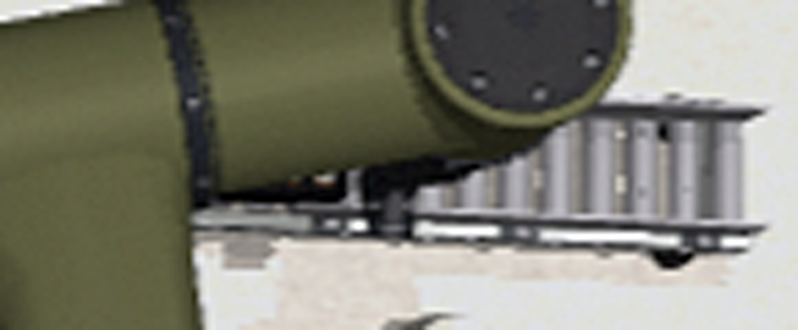

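The arm hides most of the tray here: its rear edge is at x≈350, just ahead of the fingers. I'll push on slowly, watching the force.

>>> jog_arm(series=[{"x": -2, "y": 0, "z": 0, "ax": 0, "ay": 0, "az": 0, "hand": 0}, {"x": -2, "y": 0, "z": 0, "ax": 0, "ay": 0, "az": 0, "hand": 0}, {"x": -2, "y": 0, "z": 0, "ax": 0, "ay": 0, "az": 0, "hand": 0}, {"x": -2, "y": 0, "z": 0, "ax": 0, "ay": 0, "az": 0, "hand": 0}, {"x": 0, "y": 0, "z": 0, "ax": 0, "ay": 0, "az": 0, "hand": 0}])

```text
t: 9.55
position: [0.4777, -0.1098, 0.0684]
orientation: [[-0.055, -0.998, -0.0], [-0.998, 0.055, 0.0], [-0.0, 0.0, -1.0]]
contact_force: [0.4, -0.8, 0.3]
opening: -0.0001
gripper_force: 0.0
```

>>> jog_arm(series=[{"x": -2, "y": 0, "z": 0, "ax": 0, "ay": 0, "az": 0, "hand": 0}, {"x": -2, "y": 0, "z": 0, "ax": 0, "ay": 0, "az": 0, "hand": 0}, {"x": 0, "y": 0, "z": 0, "ax": 0, "ay": 0, "az": 0, "hand": 0}])

```text
t: 9.93
position: [0.4778, -0.1079, 0.0692]
orientation: [[-0.056, -0.998, -0.0], [-0.998, 0.056, -0.004], [0.004, 0.0, -1.0]]
contact_force: [0.1, -7.9, 2.1]
opening: 0.0003
gripper_force: 3.7
```

>>> jog_arm(series=[{"x": -2, "y": 0, "z": 0, "ax": 0, "ay": 0, "az": 0, "hand": 0}, {"x": 0, "y": 0, "z": 0, "ax": 0, "ay": 0, "az": 0, "hand": 0}])

```text
t: 10.18
position: [0.4785, -0.1053, 0.0701]
orientation: [[-0.056, -0.998, 0.002], [-0.998, 0.056, -0.003], [0.003, -0.002, -1.0]]
contact_force: [-1.1, -4.4, 5.9]
opening: -0.0002
gripper_force: 2.9
```

>>> jog_arm(series=[{"x": -2, "y": 0, "z": 0, "ax": 0, "ay": 0, "az": 0, "hand": 0}, {"x": 0, "y": 0, "z": 0, "ax": 0, "ay": 0, "az": 0, "hand": 0}])

```text
t: 10.42
position: [0.4789, -0.1029, 0.0702]
orientation: [[-0.055, -0.998, 0.002], [-0.998, 0.055, -0.002], [0.002, -0.002, -1.0]]
contact_force: [-0.1, -3.7, 5.6]
opening: 0.0003
gripper_force: 2.7
```

>>> jog_arm(series=[{"x": 6, "y": 0, "z": 0, "ax": 0, "ay": 0, "az": 0, "hand": 0}, {"x": 0, "y": 0, "z": -10, "ax": 0, "ay": 0, "az": 0, "hand": 0}, {"x": 0, "y": 0, "z": -30, "ax": 0, "ay": 0, "az": 0, "hand": 0}, {"x": 0, "y": 0, "z": -40, "ax": 0, "ay": 0, "az": 0, "hand": 0}, {"x": 0, "y": 0, "z": -40, "ax": 0, "ay": 0, "az": 0, "hand": 85}, {"x": 0, "y": 0, "z": -40, "ax": 0, "ay": 0, "az": 0, "hand": 85}, {"x": -30, "y": 0, "z": -20, "ax": 0, "ay": 0, "az": 0, "hand": 85}, {"x": -35, "y": 0, "z": 0, "ax": 0, "ay": 0, "az": 0, "hand": 85}, {"x": -35, "y": 0, "z": 0, "ax": 0, "ay": 0, "az": 0, "hand": 85}, {"x": -29, "y": 0, "z": 0, "ax": 0, "ay": 0, "az": 0, "hand": 85}, {"x": 0, "y": 0, "z": 0, "ax": 0, "ay": 0, "az": 0, "hand": 85}, {"x": 0, "y": 0, "z": 0, "ax": 0, "ay": 0, "az": 0, "hand": 85}])

```text
t: 11.92
position: [0.4849, 0.0208, 0.2486]
orientation: [[-0.055, -0.998, 0.0], [-0.998, 0.055, -0.0], [0.0, -0.0, -1.0]]
contact_force: [-0.1, -0.1, -0.4]
opening: 0.0852
gripper_force: 0.0
```

Run:
```python
from h import *
import cv2,pickle
s=arm.state();im=eyes.read_camera("wrist")[:,:,::-1].copy()
pickle.dump(s,open("w4.pkl","wb"));print(s["position"])
cv2.imwrite("pics/w4.png",im)
cv2.imwrite("pics/w4b.png",cv2.convertScaleAbs(cv2.resize(im[60:360,120:520],(800,600),interpolation=cv2.INTER_CUBIC),alpha=1.4))
```

```text
[0.48491984 0.02081009 0.24864543]
```

View pics/w4b.png

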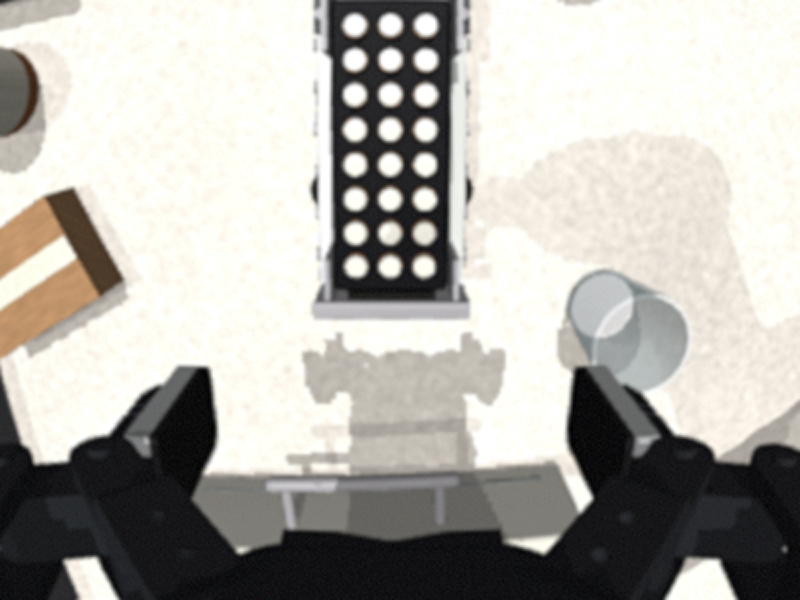

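The tray stands at the stop plate (row ≈300), straight between the guides. Its corner vials are at (355,25), (426,25), (424,266), (355,266) in the crop.

Run:
```python
from h import *
import pickle
np.set_printoptions(precision=4,suppress=True)
s=pickle.load(open("w4.pkl","rb"))
c=lambda p,z:ray("wrist",(np.array(p)+.5)/2-.5+[120,60],z,s)
v=c([(355,25),(426,25),(424,266),(355,266)],.101);print(v.mean(0),v)
d=v[2]+v[3]-v[0]-v[1];print(np.degrees(np.arctan2(d[1],d[0])),np.linalg.norm(d)/2)
print(c([(320,300),(462,298),(320,317),(466,315)],.084))
t=v.mean(0)[:2]-s["position"][:2];R=s["orientation"][:2,:2];print("tool shift mm",R.T@t*1000)
```

```text
[ 0.4824 -0.0269  0.101 ] [[ 0.4964 -0.0897  0.101 ]
 [ 0.4611 -0.0877  0.101 ]
 [ 0.4681  0.0359  0.101 ]
 [ 0.5041  0.0339  0.101 ]]
86.5934522200993 0.12383153354871963
[[0.5264 0.0567 0.084 ]
 [0.4469 0.0599 0.084 ]
 [0.5273 0.0668 0.084 ]
 [0.4448 0.0701 0.084 ]]
tool shift mm [47.7775 -0.1244]
```

The centre reads ≈10 mm short of the expected stop position, so it probably rebounded a little. I'll grip it at mid-side, then roll it up against the buffer while held.

>>> jog_arm(series=[{"x": 16, "y": 0, "z": 0, "ax": 0, "ay": 0, "az": 0, "hand": 85}, {"x": 20, "y": 0, "z": 15, "ax": 0, "ay": 0, "az": 0, "hand": 85}, {"x": 12, "y": 0, "z": 30, "ax": 0, "ay": 0, "az": 0, "hand": 85}, {"x": 0, "y": 0, "z": 35, "ax": 0, "ay": 0, "az": 0, "hand": 85}, {"x": 0, "y": 0, "z": 35, "ax": 0, "ay": 0, "az": 0, "hand": 85}, {"x": 0, "y": 0, "z": 30, "ax": 0, "ay": 0, "az": 0, "hand": 85}, {"x": 0, "y": 0, "z": 25, "ax": 0, "ay": 0, "az": 0, "hand": 85}, {"x": 0, "y": 0, "z": 20, "ax": 0, "ay": 0, "az": 0, "hand": 85}, {"x": 0, "y": 0, "z": 11, "ax": 0, "ay": 0, "az": 0, "hand": 85}, {"x": 0, "y": 0, "z": 0, "ax": 0, "ay": 0, "az": 0, "hand": 85}])

```text
t: 13.22
position: [0.482, -0.0279, 0.0471]
orientation: [[-0.056, -0.998, -0.001], [-0.998, 0.056, -0.001], [0.001, 0.001, -1.0]]
contact_force: [0.4, -0.6, -0.0]
opening: 0.0851
gripper_force: 0.0
```

>>> jog_arm(series=[{"x": 0, "y": 0, "z": 0, "ax": 0, "ay": 0, "az": 0, "hand": 70}, {"x": 0, "y": 0, "z": 0, "ax": 0, "ay": 0, "az": 0, "hand": 66}, {"x": 0, "y": 0, "z": 0, "ax": 0, "ay": 0, "az": 0, "hand": 60}, {"x": 0, "y": 0, "z": 0, "ax": 0, "ay": 0, "az": 0, "hand": 50}, {"x": 0, "y": 0, "z": 0, "ax": 0, "ay": 0, "az": 0, "hand": 50}, {"x": 0, "y": 0, "z": 0, "ax": 0, "ay": 0, "az": 0, "hand": 50}], grip_force=35)

```text
t: 13.98
position: [0.4831, -0.027, 0.0486]
orientation: [[-0.055, -0.998, 0.002], [-0.998, 0.055, -0.0], [0.0, -0.002, -1.0]]
contact_force: [-0.3, -0.8, 5.3]
opening: 0.0612
gripper_force: 39.5
```

>>> jog_arm(series=[{"x": -2, "y": 0, "z": 0, "ax": 0, "ay": 0, "az": 0, "hand": 50}, {"x": -2, "y": 0, "z": 0, "ax": 0, "ay": 0, "az": 0, "hand": 50}, {"x": -2, "y": 0, "z": 0, "ax": 0, "ay": 0, "az": 0, "hand": 50}, {"x": 0, "y": 0, "z": 0, "ax": 0, "ay": 0, "az": 0, "hand": 50}])

```text
t: 14.48
position: [0.4834, -0.0215, 0.0485]
orientation: [[-0.055, -0.998, 0.002], [-0.998, 0.055, -0.001], [0.001, -0.002, -1.0]]
contact_force: [0.9, -2.3, 6.3]
opening: 0.0611
gripper_force: 39.6
```

>>> jog_arm(series=[{"x": -2, "y": 0, "z": 0, "ax": 0, "ay": 0, "az": 0, "hand": 50}, {"x": 0, "y": 0, "z": 0, "ax": 0, "ay": 0, "az": 0, "hand": 50}])

```text
t: 14.72
position: [0.4833, -0.0216, 0.0486]
orientation: [[-0.056, -0.998, 0.001], [-0.998, 0.056, -0.005], [0.005, -0.001, -1.0]]
contact_force: [2.4, -10.4, 4.0]
opening: 0.0607
gripper_force: 39.4
```

It presses on the buffer with 10 N and no longer moves, so it is at the stop. Hold briefly, relax, lift level, and turn to the drawer's heading.

>>> jog_arm(series=[{"x": 0, "y": 0, "z": 0, "ax": 0, "ay": 0, "az": 0, "hand": 50}, {"x": 0, "y": 0, "z": 0, "ax": 0, "ay": 0, "az": 0, "hand": 50}, {"x": 2, "y": 0, "z": 0, "ax": 0, "ay": 0, "az": 0, "hand": 50}, {"x": 0, "y": 0, "z": 0, "ax": 0, "ay": 0, "az": 0, "hand": 50}, {"x": 0, "y": 0, "z": -2, "ax": 0, "ay": 0, "az": 0, "hand": 50}, {"x": 0, "y": 0, "z": -4, "ax": 0, "ay": 0, "az": 0, "hand": 50}, {"x": 0, "y": 0, "z": -8, "ax": 0, "ay": 0, "az": 0, "hand": 50}, {"x": 0, "y": 0, "z": -12, "ax": 0, "ay": 0, "az": 0, "hand": 50}, {"x": 0, "y": 0, "z": -16, "ax": 0, "ay": 0, "az": 0, "hand": 50}, {"x": 0, "y": 0, "z": -16, "ax": 0, "ay": 0, "az": 0, "hand": 50}, {"x": 0, "y": 0, "z": -16, "ax": 0, "ay": 0, "az": 0, "hand": 50}, {"x": 0, "y": 0, "z": -12, "ax": 0, "ay": 0, "az": 0, "hand": 50}, {"x": 0, "y": 0, "z": -4, "ax": 0, "ay": 0, "az": 0, "hand": 50}, {"x": 0, "y": 0, "z": 0, "ax": 0, "ay": 0, "az": -0.9, "hand": 50}, {"x": 0, "y": 0, "z": 0, "ax": 0, "ay": 0, "az": -0.9, "hand": 50}, {"x": 0, "y": 0, "z": 0, "ax": 0, "ay": 0, "az": -0.8, "hand": 50}, {"x": 0, "y": 0, "z": 0, "ax": 0, "ay": 0, "az": 0, "hand": 50}], grip_force=40)

```text
t: 16.85
position: [0.4825, -0.0211, 0.1371]
orientation: [[-0.01, -1.0, -0.0], [-1.0, 0.01, -0.0], [0.0, 0.0, -1.0]]
contact_force: [0.1, -0.5, -4.4]
opening: 0.0614
gripper_force: 44.9
```

Run:
```python
from h import *
import cv2,pickle
s=arm.state();im=eyes.read_camera("wrist")[:,:,::-1].copy()
pickle.dump(s,open("w5.pkl","wb"));print(s["position"],s["orientation"],s["opening"],s["contact_force"])
# cap blobs (white caps on black)
cv2.imwrite("pics/w5.png",im)
cv2.imwrite("pics/w5b.png",cv2.convertScaleAbs(cv2.resize(im[100:400,120:520],(800,600),interpolation=cv2.INTER_CUBIC),alpha=1.4))
```

```text
[ 0.48253817 -0.02111875  0.13713332] [[-9.67678556e-03 -9.99953060e-01 -4.87668318e-04]
 [-9.99953148e-01  9.67690545e-03 -2.44087576e-04]
 [ 2.48795239e-04  4.85283486e-04 -9.99999851e-01]] 0.061444900539497145 [ 0.12610324 -0.45903744 -4.39535717]
```

View pics/w5b.png

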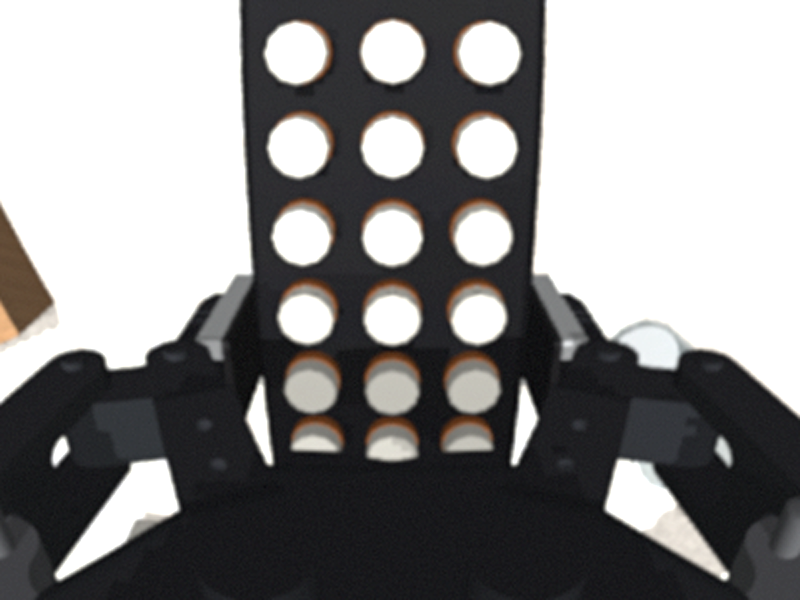

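The tray hangs level and square in the fingers, with vial rows at crop y≈52, 147, 236, 316 and columns centred on x≈393. Weight ≈0.45 kg. Next I work out its offset in the grip numerically.

Run:
```python
from h import *
import cv2,pickle
np.set_printoptions(precision=4,suppress=True)
s=pickle.load(open("w5.pkl","rb"));im=cv2.imread("pics/w5.png",0)
n,l,st,ce=cv2.connectedComponentsWithStats((im>125).astype(np.uint8))
b=[(c,a[4]) for c,a in zip(ce,st) if 150<a[4]<1500 and 255<c[0]<380]
uv=np.array([c for c,a in b]);print(np.c_[uv,[a for c,a in b]])
p=ray("wrist",uv,s["position"][2]+.0524,s)
t=(p-s["position"])@s["orientation"]*1000;print(t)
```

```text
[[ 332.827     2.6066  422.    ]
 [ 319.5027   77.2627 1317.    ]
 [ 267.5296  125.9798  742.    ]
 [ 315.9195  125.4701  770.    ]
 [ 364.1432  126.1299  747.    ]
 [ 268.6442  173.2096  711.    ]
 [ 315.7811  172.9986  731.    ]
 [ 362.9194  173.4257  707.    ]
 [ 270.2837  217.9357  638.    ]
 [ 315.6483  218.0275  654.    ]
 [ 361.2115  218.0497  624.    ]
 [ 272.5263  258.8365  532.    ]
 [ 315.6527  259.117   547.    ]
 [ 359.0732  258.8236  533.    ]
 [ 274.7535  295.0538  353.    ]
 [ 315.7275  295.6322  367.    ]
 [ 356.6201  295.0279  358.    ]
 [ 315.2105  324.2737  190.    ]]
[[108.934    7.091  -52.3695]
 [ 79.8216   2.195  -52.3791]
 [ 62.2095 -16.7098 -52.3926]
 [ 62.1843   0.9108 -52.3841]
 [ 62.1545  18.4778 -52.3756]
 [ 44.6134 -16.7338 -52.397 ]
 [ 44.62     0.8605 -52.3885]
 [ 44.5275  18.4624 -52.38  ]
 [ 26.9998 -16.787  -52.4014]
 [ 27.0197   0.8105 -52.3929]
 [ 26.9467  18.4905 -52.3843]
 [  9.3054 -16.765  -52.4058]
 [  9.3549   0.8122 -52.3973]
 [  9.3017  18.5129 -52.3887]
 [ -8.416  -16.8361 -52.4103]
 [ -8.4299   0.845  -52.4017]
 [ -8.4119  18.4931 -52.3931]
 [-24.4193   0.6133 -52.4058]]
```

>>> jog_arm(series=[{"x": -10, "y": -4, "z": -4, "ax": 0, "ay": 0, "az": 0, "hand": 50}, {"x": -20, "y": -6, "z": -4, "ax": 0, "ay": 0, "az": 0, "hand": 50}, {"x": -28, "y": -6, "z": -2, "ax": 0, "ay": 0, "az": 0, "hand": 50}, {"x": -28, "y": -6, "z": 0, "ax": 0, "ay": 0, "az": 0, "hand": 50}, {"x": -28, "y": -6, "z": 0, "ax": 0, "ay": 0, "az": 0, "hand": 50}, {"x": -28, "y": -6, "z": 0, "ax": 0, "ay": 0, "az": 0, "hand": 50}, {"x": -28, "y": -6, "z": 0, "ax": 0, "ay": 0, "az": 0, "hand": 50}, {"x": -28, "y": -6, "z": 0, "ax": 0, "ay": 0, "az": 0, "hand": 50}, {"x": -28, "y": -6, "z": 0, "ax": 0, "ay": 0, "az": 0, "hand": 50}, {"x": -28, "y": -6, "z": 0, "ax": 0, "ay": 0, "az": 0, "hand": 50}, {"x": -28, "y": -6, "z": 0, "ax": 0, "ay": 0, "az": 0, "hand": 50}, {"x": -28, "y": -6, "z": 0, "ax": 0, "ay": 0, "az": 0, "hand": 50}, {"x": -28, "y": -6, "z": 0, "ax": 0, "ay": 0, "az": 0, "hand": 50}, {"x": -16, "y": -6, "z": 0, "ax": 0, "ay": 0, "az": 0, "hand": 50}, {"x": -8, "y": -6, "z": 0, "ax": 0, "ay": 0, "az": 0, "hand": 50}, {"x": 0, "y": 0, "z": 0, "ax": 0, "ay": 0, "az": 0, "hand": 50}, {"x": 0, "y": 0, "z": 0, "ax": 0, "ay": 0, "az": 0, "hand": 50}])

```text
t: 19.02
position: [0.5742, 0.3398, 0.1474]
orientation: [[-0.01, -1.0, -0.0], [-1.0, 0.01, -0.0], [0.0, 0.0, -1.0]]
contact_force: [0.5, 0.2, -3.6]
opening: 0.0613
gripper_force: 44.9
```

>>> jog_arm(series=[{"x": 0, "y": 0, "z": 10, "ax": 0, "ay": 0, "az": 0, "hand": 50}, {"x": 0, "y": 0, "z": 15, "ax": 0, "ay": 0, "az": 0, "hand": 50}, {"x": 0, "y": 0, "z": 20, "ax": 0, "ay": 0, "az": 0, "hand": 50}, {"x": 0, "y": 0, "z": 20, "ax": 0, "ay": 0, "az": 0, "hand": 50}, {"x": 0, "y": 0, "z": 14, "ax": 0, "ay": 0, "az": 0, "hand": 50}, {"x": 0, "y": 0, "z": 8, "ax": 0, "ay": 0, "az": 0, "hand": 50}, {"x": 0, "y": 0, "z": 5, "ax": 0, "ay": 0, "az": 0, "hand": 50}, {"x": 0, "y": 0, "z": 3, "ax": 0, "ay": 0, "az": 0, "hand": 50}, {"x": 0, "y": 0, "z": 3, "ax": 0, "ay": 0, "az": 0, "hand": 50}, {"x": 0, "y": 0, "z": 3, "ax": 0, "ay": 0, "az": 0, "hand": 50}, {"x": 0, "y": 0, "z": 3, "ax": 0, "ay": 0, "az": 0, "hand": 50}, {"x": 0, "y": 0, "z": 2, "ax": 0, "ay": 0, "az": 0, "hand": 50}, {"x": 0, "y": 0, "z": 2, "ax": 0, "ay": 0, "az": 0, "hand": 50}, {"x": 0, "y": 0, "z": 0, "ax": 0, "ay": 0, "az": 0, "hand": 50}])

```text
t: 20.78
position: [0.5741, 0.34, 0.0391]
orientation: [[-0.01, -1.0, -0.0], [-1.0, 0.01, -0.0], [0.0, 0.0, -1.0]]
contact_force: [-0.4, 0.4, -4.1]
opening: 0.0611
gripper_force: 44.9
```

Below the locator tops with no contact. Last few millimetres.

>>> jog_arm(series=[{"x": 0, "y": 0, "z": 2, "ax": 0, "ay": 0, "az": 0, "hand": 50}, {"x": 0, "y": 0, "z": 1.5, "ax": 0, "ay": 0, "az": 0, "hand": 50}, {"x": 0, "y": 0, "z": 1, "ax": 0, "ay": 0, "az": 0, "hand": 50}, {"x": 0, "y": 0, "z": 1, "ax": 0, "ay": 0, "az": 0, "hand": 50}, {"x": 0, "y": 0, "z": 0, "ax": 0, "ay": 0, "az": 0, "hand": 50}])

```text
t: 21.4
position: [0.5742, 0.34, 0.0338]
orientation: [[-0.01, -1.0, -0.0], [-1.0, 0.01, -0.0], [0.0, 0.0, -1.0]]
contact_force: [0.6, -0.2, -3.9]
opening: 0.0611
gripper_force: 44.9
```

>>> jog_arm(series=[{"x": 0, "y": 0, "z": 1, "ax": 0, "ay": 0, "az": 0, "hand": 50}, {"x": 0, "y": 0, "z": 0.5, "ax": 0, "ay": 0, "az": 0, "hand": 50}, {"x": 0, "y": 0, "z": 0, "ax": 0, "ay": 0, "az": 0, "hand": 50}])

```text
t: 21.78
position: [0.5744, 0.3401, 0.0337]
orientation: [[-0.01, -1.0, 0.001], [-1.0, 0.01, 0.0], [-0.0, -0.001, -1.0]]
contact_force: [-5.2, -0.9, 5.9]
opening: 0.0613
gripper_force: 46.0
```

>>> jog_arm(series=[{"x": 0, "y": 0, "z": 1, "ax": 0, "ay": 0, "az": 0, "hand": 50}, {"x": 0, "y": 0, "z": 0, "ax": 0, "ay": 0, "az": 0, "hand": 50}])

```text
t: 22.02
position: [0.5744, 0.3402, 0.0337]
orientation: [[-0.01, -1.0, 0.001], [-1.0, 0.01, 0.0], [-0.0, -0.001, -1.0]]
contact_force: [-7.2, -2.6, 10.0]
opening: 0.0609
gripper_force: 46.5
```

Seated at the predicted height (0.0337). Release and rise.

>>> jog_arm(series=[{"x": 0, "y": 0, "z": -2, "ax": 0, "ay": 0, "az": 0, "hand": 60}, {"x": 0, "y": 0, "z": 0, "ax": 0, "ay": 0, "az": 0, "hand": 64}, {"x": 0, "y": 0, "z": 0, "ax": 0, "ay": 0, "az": 0, "hand": 70}, {"x": 0, "y": 0, "z": 0, "ax": 0, "ay": 0, "az": 0, "hand": 80}, {"x": 0, "y": 0, "z": 0, "ax": 0, "ay": 0, "az": 0, "hand": 80}, {"x": 0, "y": 0, "z": 0, "ax": 0, "ay": 0, "az": 0, "hand": 80}, {"x": 0, "y": 0, "z": -5, "ax": 0, "ay": 0, "az": 0, "hand": 80}, {"x": 0, "y": 0, "z": -10, "ax": 0, "ay": 0, "az": 0, "hand": 80}, {"x": 0, "y": 0, "z": -20, "ax": 0, "ay": 0, "az": 0, "hand": 80}, {"x": 0, "y": 0, "z": -30, "ax": 0, "ay": 0, "az": 0, "hand": 80}, {"x": 0, "y": 0, "z": -40, "ax": 0, "ay": 0, "az": 0, "hand": 80}, {"x": 0, "y": 0, "z": -50, "ax": 0, "ay": 0, "az": 0, "hand": 80}, {"x": 0, "y": 0, "z": -50, "ax": 0, "ay": 0, "az": 0, "hand": 80}, {"x": 0, "y": 0, "z": -40, "ax": 0, "ay": 0, "az": 0, "hand": 80}, {"x": 0, "y": 0, "z": -30, "ax": 0, "ay": 0, "az": 0, "hand": 80}, {"x": 0, "y": 0, "z": 0, "ax": 0, "ay": 0, "az": 0, "hand": 80}, {"x": 0, "y": 0, "z": 0, "ax": 0, "ay": 0, "az": 0, "hand": 80}])

```text
t: 24.15
position: [0.574, 0.3401, 0.3085]
orientation: [[-0.01, -1.0, -0.0], [-1.0, 0.01, 0.0], [-0.0, 0.0, -1.0]]
contact_force: [-0.3, -0.1, 0.0]
opening: 0.0796
gripper_force: 0.0
```

Run:
```python
from h import *
import cv2
np.set_printoptions(precision=4,suppress=True)
s=arm.state();im=eyes.read_camera("wrist");g=cv2.cvtColor(im,cv2.COLOR_RGB2GRAY)
cv2.imwrite("pics/w6.png",im[:,:,::-1]);print(s["position"])
n,l,st,ce=cv2.connectedComponentsWithStats((g>125).astype(np.uint8))
uv=np.array([c for c,a in zip(ce,st) if 40<a[4]<200 and max(a[2],a[3])<18])
p=ray("wrist",uv,.086,s)
for lo,hi in((.53,.62),(.41,.50)):
    q=p[(p[:,0]>lo)&(p[:,0]<hi)&(p[:,1]>.25)&(p[:,1]<.42)]
    r=cv2.minAreaRect(q[:,:2].astype(np.float32)*1000);print(len(q),r)
```

```text
[0.574  0.3401 0.3085]
24 ((573.681640625, 340.2258605957031), (124.20149230957031, 35.695030212402344), 89.50763702392578)
24 ((455.48828125, 340.36383056640625), (124.4020767211914, 35.9265251159668), 89.5731201171875)
```

Both trays sit well: 24 caps each at (0.5737, 0.3402) and (0.4555, 0.3404), yaw 89.5°. Next the handle, fingers shut.

>>> jog_arm(series=[{"x": 20, "y": 5, "z": 0, "ax": 0, "ay": 0, "az": 0, "hand": 0}, {"x": 40, "y": 10, "z": 0, "ax": 0, "ay": 0, "az": 0, "hand": 0}, {"x": 45, "y": 12, "z": 0, "ax": 0, "ay": 0, "az": 0, "hand": 0}, {"x": 45, "y": 12, "z": 0, "ax": 0, "ay": 0, "az": 0, "hand": 0}, {"x": 40, "y": 12, "z": 0, "ax": 0, "ay": 0, "az": 0, "hand": 0}, {"x": 20, "y": 8, "z": 20, "ax": 0, "ay": 0, "az": 0, "hand": 0}, {"x": 0, "y": 0, "z": 40, "ax": 0, "ay": 0, "az": 0, "hand": 0}, {"x": 0, "y": 0, "z": 45, "ax": 0, "ay": 0, "az": 0, "hand": 0}, {"x": 0, "y": 0, "z": 45, "ax": 0, "ay": 0, "az": 0, "hand": 0}, {"x": 0, "y": 0, "z": 45, "ax": 0, "ay": 0, "az": 0, "hand": 0}, {"x": 0, "y": 0, "z": 35, "ax": 0, "ay": 0, "az": 0, "hand": 0}, {"x": 0, "y": 0, "z": 23, "ax": 0, "ay": 0, "az": 0, "hand": 0}, {"x": 0, "y": 0, "z": 0, "ax": 0, "ay": 0, "az": 0, "hand": 0}, {"x": -10, "y": 0, "z": 0, "ax": 0, "ay": 0, "az": 0, "hand": 0}, {"x": -10, "y": 0, "z": 0, "ax": 0, "ay": 0, "az": 0, "hand": 0}, {"x": -6, "y": 0, "z": 0, "ax": 0, "ay": 0, "az": 0, "hand": 0}, {"x": -4, "y": 0, "z": 0, "ax": 0, "ay": 0, "az": 0, "hand": 0}, {"x": -4, "y": 0, "z": 0, "ax": 0, "ay": 0, "az": 0, "hand": 0}, {"x": 0, "y": 0, "z": 0, "ax": 0, "ay": 0, "az": 0, "hand": 0}])

```text
t: 26.58
position: [0.5135, 0.1648, 0.0554]
orientation: [[-0.01, -1.0, -0.0], [-1.0, 0.01, -0.0], [0.0, 0.0, -1.0]]
contact_force: [0.2, -0.1, -0.2]
opening: 0.0
gripper_force: 0.0
```

>>> jog_arm(series=[{"x": -2, "y": 0, "z": 0, "ax": 0, "ay": 0, "az": 0, "hand": 0}, {"x": -2, "y": 0, "z": 0, "ax": 0, "ay": 0, "az": 0, "hand": 0}, {"x": -2, "y": 0, "z": 0, "ax": 0, "ay": 0, "az": 0, "hand": 0}, {"x": -2, "y": 0, "z": 0, "ax": 0, "ay": 0, "az": 0, "hand": 0}, {"x": -3, "y": 0, "z": 0, "ax": 0, "ay": 0, "az": 0, "hand": 0}, {"x": -4, "y": 0, "z": 0, "ax": 0, "ay": 0, "az": 0, "hand": 0}, {"x": -5, "y": 0, "z": 0, "ax": 0, "ay": 0, "az": 0, "hand": 0}, {"x": -6, "y": 0, "z": 0, "ax": 0, "ay": 0, "az": 0, "hand": 0}, {"x": -7, "y": 0, "z": 0, "ax": 0, "ay": 0, "az": 0, "hand": 0}, {"x": -8, "y": 0, "z": 0, "ax": 0, "ay": 0, "az": 0, "hand": 0}, {"x": -8, "y": 0, "z": 0, "ax": 0, "ay": 0, "az": 0, "hand": 0}, {"x": -8, "y": 0, "z": 0, "ax": 0, "ay": 0, "az": 0, "hand": 0}, {"x": -8, "y": 0, "z": 0, "ax": 0, "ay": 0, "az": 0, "hand": 0}, {"x": -8, "y": 0, "z": 0, "ax": 0, "ay": 0, "az": 0, "hand": 0}, {"x": -8, "y": 0, "z": 0, "ax": 0, "ay": 0, "az": 0, "hand": 0}, {"x": -8, "y": 0, "z": 0, "ax": 0, "ay": 0, "az": 0, "hand": 0}, {"x": -8, "y": 0, "z": 0, "ax": 0, "ay": 0, "az": 0, "hand": 0}, {"x": -7, "y": 0, "z": 0, "ax": 0, "ay": 0, "az": 0, "hand": 0}, {"x": -6, "y": 0, "z": 0, "ax": 0, "ay": 0, "az": 0, "hand": 0}, {"x": -5, "y": 0, "z": 0, "ax": 0, "ay": 0, "az": 0, "hand": 0}])

```text
t: 29.08
position: [0.5145, 0.28, 0.0553]
orientation: [[-0.01, -1.0, -0.0], [-1.0, 0.01, -0.0], [0.0, 0.0, -1.0]]
contact_force: [-1.7, -2.7, 0.7]
opening: 0.0003
gripper_force: 1.4
```

Pushing at about 3 N, as expected for the drawer. Carry on to y≈0.355.

>>> jog_arm(series=[{"x": -5, "y": 0, "z": 0, "ax": 0, "ay": 0, "az": 0, "hand": 0}, {"x": -6, "y": 0, "z": 0, "ax": 0, "ay": 0, "az": 0, "hand": 0}, {"x": -6, "y": 0, "z": 0, "ax": 0, "ay": 0, "az": 0, "hand": 0}, {"x": -6, "y": 0, "z": 0, "ax": 0, "ay": 0, "az": 0, "hand": 0}, {"x": -6, "y": 0, "z": 0, "ax": 0, "ay": 0, "az": 0, "hand": 0}, {"x": -6, "y": 0, "z": 0, "ax": 0, "ay": 0, "az": 0, "hand": 0}, {"x": -6, "y": 0, "z": 0, "ax": 0, "ay": 0, "az": 0, "hand": 0}, {"x": -6, "y": 0, "z": 0, "ax": 0, "ay": 0, "az": 0, "hand": 0}, {"x": -5, "y": 0, "z": 0, "ax": 0, "ay": 0, "az": 0, "hand": 0}, {"x": -4, "y": 0, "z": 0, "ax": 0, "ay": 0, "az": 0, "hand": 0}, {"x": -4, "y": 0, "z": 0, "ax": 0, "ay": 0, "az": 0, "hand": 0}, {"x": -3, "y": 0, "z": 0, "ax": 0, "ay": 0, "az": 0, "hand": 0}, {"x": -3, "y": 0, "z": 0, "ax": 0, "ay": 0, "az": 0, "hand": 0}, {"x": -2, "y": 0, "z": 0, "ax": 0, "ay": 0, "az": 0, "hand": 0}, {"x": -2, "y": 0, "z": 0, "ax": 0, "ay": 0, "az": 0, "hand": 0}, {"x": -2, "y": 0, "z": 0, "ax": 0, "ay": 0, "az": 0, "hand": 0}])

```text
t: 31.08
position: [0.5153, 0.3517, 0.0553]
orientation: [[-0.01, -1.0, -0.0], [-1.0, 0.01, -0.0], [0.0, 0.0, -1.0]]
contact_force: [-1.8, -2.5, 0.1]
opening: -0.0002
gripper_force: 1.3
```

>>> jog_arm(series=[{"x": -2, "y": 0, "z": 0, "ax": 0, "ay": 0, "az": 0, "hand": 0}, {"x": -2, "y": 0, "z": 0, "ax": 0, "ay": 0, "az": 0, "hand": 0}, {"x": 0, "y": 0, "z": 0, "ax": 0, "ay": 0, "az": 0, "hand": 0}])

```text
t: 31.45
position: [0.5156, 0.356, 0.0554]
orientation: [[-0.01, -1.0, 0.001], [-1.0, 0.01, 0.001], [-0.001, -0.001, -1.0]]
contact_force: [-0.6, -2.2, -0.7]
opening: 0.0001
gripper_force: 0.6
```

>>> jog_arm(series=[{"x": -2, "y": 0, "z": 0, "ax": 0, "ay": 0, "az": 0, "hand": 0}, {"x": -2, "y": 0, "z": 0, "ax": 0, "ay": 0, "az": 0, "hand": 0}, {"x": 0, "y": 0, "z": 0, "ax": 0, "ay": 0, "az": 0, "hand": 0}])

```text
t: 31.82
position: [0.5156, 0.3599, 0.0555]
orientation: [[-0.01, -1.0, 0.0], [-1.0, 0.01, 0.0], [-0.0, -0.0, -1.0]]
contact_force: [0.1, -1.0, -1.6]
opening: 0.0
gripper_force: 0.7
```

>>> jog_arm(series=[{"x": -2, "y": 0, "z": 0, "ax": 0, "ay": 0, "az": 0, "hand": 0}, {"x": 0, "y": 0, "z": 0, "ax": 0, "ay": 0, "az": 0, "hand": 0}])

```text
t: 32.08
position: [0.5156, 0.3619, 0.0554]
orientation: [[-0.01, -1.0, 0.0], [-1.0, 0.01, 0.0], [-0.0, -0.0, -1.0]]
contact_force: [0.9, -1.6, -1.0]
opening: -0.0
gripper_force: 0.8
```

>>> jog_arm(series=[{"x": -2, "y": 0, "z": 0, "ax": 0, "ay": 0, "az": 0, "hand": 0}, {"x": 0, "y": 0, "z": 0, "ax": 0, "ay": 0, "az": 0, "hand": 0}])

```text
t: 32.33
position: [0.5156, 0.3639, 0.0554]
orientation: [[-0.01, -1.0, 0.0], [-1.0, 0.01, 0.0], [-0.0, -0.0, -1.0]]
contact_force: [1.0, -0.3, -0.6]
opening: 0.0001
gripper_force: 0.8
```

>>> jog_arm(series=[{"x": -2, "y": 0, "z": 0, "ax": 0, "ay": 0, "az": 0, "hand": 0}, {"x": 0, "y": 0, "z": 0, "ax": 0, "ay": 0, "az": 0, "hand": 0}])

```text
t: 32.58
position: [0.5155, 0.3659, 0.0554]
orientation: [[-0.01, -1.0, 0.0], [-1.0, 0.01, 0.0], [-0.0, -0.0, -1.0]]
contact_force: [1.1, -1.6, -0.7]
opening: -0.0002
gripper_force: 0.8
```

>>> jog_arm(series=[{"x": -2, "y": 0, "z": 0, "ax": 0, "ay": 0, "az": 0, "hand": 0}, {"x": 0, "y": 0, "z": 0, "ax": 0, "ay": 0, "az": 0, "hand": 0}])

```text
t: 32.83
position: [0.5155, 0.3679, 0.0554]
orientation: [[-0.01, -1.0, 0.0], [-1.0, 0.01, 0.0], [-0.0, -0.0, -1.0]]
contact_force: [0.9, -2.1, -0.1]
opening: 0.0003
gripper_force: 0.8
```

>>> jog_arm(series=[{"x": -2, "y": 0, "z": 0, "ax": 0, "ay": 0, "az": 0, "hand": 0}, {"x": 0, "y": 0, "z": 0, "ax": 0, "ay": 0, "az": 0, "hand": 0}])

```text
t: 33.08
position: [0.5155, 0.3699, 0.0554]
orientation: [[-0.01, -1.0, 0.0], [-1.0, 0.01, 0.0], [-0.0, -0.0, -1.0]]
contact_force: [1.9, -2.0, 0.1]
opening: -0.0002
gripper_force: 0.8
```

>>> jog_arm(series=[{"x": -2, "y": 0, "z": 0, "ax": 0, "ay": 0, "az": 0, "hand": 0}, {"x": 0, "y": 0, "z": 0, "ax": 0, "ay": 0, "az": 0, "hand": 0}])

```text
t: 33.33
position: [0.5155, 0.3719, 0.0554]
orientation: [[-0.01, -1.0, 0.0], [-1.0, 0.01, 0.0], [-0.0, -0.0, -1.0]]
contact_force: [-0.3, -2.1, -1.0]
opening: -0.0001
gripper_force: 0.8
```

Run:
```python
from h import *
import cv2
# drawer handle / panel outer edge seen from top: brightness profile across panel, columns
im=cv2.cvtColor(eyes.read_camera("top"),cv2.COLOR_RGB2GRAY);cv2.imwrite("pics/t3.png",im)
for r in (155,160,165,170,235,238): print(r,im[r,205:265].tolist())
```

```text
155 [32, 29, 31, 31, 30, 29, 31, 33, 43, 58, 66, 58, 47, 50, 55, 53, 53, 56, 58, 50, 121, 151, 137, 134, 142, 145, 145, 147, 116, 68, 88, 134, 149, 147, 146, 146, 145, 145, 145, 144, 145, 145, 145, 144, 144, 144, 145, 145, 144, 145, 146, 144, 144, 144, 144, 146, 145, 145, 145, 146]
160 [32, 31, 32, 32, 34, 31, 33, 33, 33, 34, 33, 31, 34, 36, 57, 63, 40, 96, 145, 155, 155, 132, 95, 125, 146, 145, 145, 146, 105, 59, 60, 59, 57, 86, 132, 147, 146, 146, 145, 145, 145, 146, 145, 145, 144, 146, 145, 145, 145, 144, 145, 145, 145, 145, 146, 145, 145, 145, 145, 146]
165 [34, 32, 34, 32, 33, 33, 33, 34, 34, 35, 33, 34, 34, 34, 32, 29, 55, 65, 47, 24, 24, 23, 36, 123, 151, 147, 147, 146, 101, 55, 60, 61, 51, 96, 137, 147, 146, 146, 145, 145, 145, 144, 145, 145, 145, 147, 145, 145, 146, 145, 145, 145, 145, 146, 146, 145, 146, 146, 146, 145]
170 [28, 32, 31, 33, 32, 35, 33, 33, 34, 34, 37, 36, 37, 34, 36, 33, 56, 70, 61, 39, 22, 24, 22, 25, 23, 25, 19, 89, 84, 56, 62, 59, 60, 97, 136, 147, 145, 145, 146, 145, 146, 145, 145, 146, 145, 145, 144, 145, 145, 146, 145, 145, 145, 146, 145, 145, 143, 144, 144, 145]
235 [134, 124, 86, 59, 64, 58, 36, 49, 62, 65, 67, 68, 68, 68, 67, 73, 77, 72, 56, 39, 98, 130, 135, 136, 141, 131, 88, 54, 61, 60, 60, 103, 136, 139, 137, 140, 142, 141, 141, 141, 142, 142, 142, 141, 140, 138, 137, 138, 137, 139, 143, 147, 147, 146, 146, 146, 145, 145, 146, 146]
238 [134, 117, 80, 60, 62, 49, 44, 57, 60, 62, 63, 63, 63, 62, 64, 63, 61, 63, 53, 30, 98, 132, 134, 137, 140, 128, 88, 58, 61, 60, 57, 99, 133, 137, 139, 140, 139, 136, 138, 139, 139, 139, 141, 140, 140, 140, 138, 136, 135, 134, 141, 145, 145, 145, 146, 145, 146, 145, 147, 146]
```

Run:
```python
from h import *
import cv2
a=cv2.imread("pics/top0.png",0);b=cv2.imread("pics/t3.png",0)
for r in (236,238):
  print(a[r,262:292].tolist())
  for n,im,lo in(("before",a,272),("now",b,224)):
    seg=im[r,lo:lo+14].astype(int);i=np.argmin(np.diff(seg));u=lo+i+.5
    # subpixel crossing of mid level
    lev=(seg.max()+seg[i+1:i+4].min())/2;k=next(k for k in range(seg.argmax(),13) if seg[k+1]<lev)
    u=lo+k+(seg[k]-lev)/(seg[k]-seg[k+1]);print(r,n,u,ray("top",[(u,r)],.1))
```

```text
[74, 74, 75, 75, 74, 74, 77, 77, 63, 52, 53, 52, 47, 103, 137, 143, 142, 142, 139, 94, 47, 103, 137, 142, 142, 141, 142, 141, 141, 142]
236 before 280.97777777777776 [[0.38430948 0.22309872 0.1       ]]
236 now 230.80769230769232 [[0.38604378 0.38338017 0.1       ]]
[70, 69, 69, 69, 70, 69, 82, 89, 80, 66, 62, 63, 61, 105, 137, 143, 142, 143, 140, 94, 47, 98, 136, 143, 142, 141, 142, 142, 141, 142]
238 before 280.9782608695652 [[0.37794817 0.22306865 0.1       ]]
238 now 230.725 [[0.37968333 0.38348386 0.1       ]]
```

Run:
```python
from h import *
import cv2
b=cv2.cvtColor(eyes.read_camera("scene"),cv2.COLOR_RGB2GRAY);a=cv2.imread("pics/scene0.png",0);cv2.imwrite("pics/s3.png",b)
m=eyes.camera_model("scene")
def proj(X): q=m["R"]@np.array(X)+m["t"];q=m["camera_matrix"]@q;return q[:2]/q[2]
def prof(im,x,z,y0,y1,st=.004):
    o=[]
    for y in np.arange(y0,y1,st):
        u,v=proj((x,y,z));o.append(int(cv2.getRectSubPix(im,(1,1),(float(u),float(v)))[0,0]))
    return o
for nm,x,z in(("paneltop x.65",.65,.1),("paneltop x.60",.6,.1),("handle x.57",.57,.072),("handle x.55",.55,.072)):
    print(nm,"before y.16+",prof(a,x,z,.16,.26)); print("   now y.32+",prof(b,x,z,.32,.44))
```

```text
paneltop x.65 before y.16+ [145, 148, 147, 145, 147, 147, 145, 147, 144, 146, 146, 147, 147, 146, 146, 140, 130, 143, 142, 141, 116, 52, 40, 39, 24]
   now y.32+ [154, 154, 152, 152, 153, 152, 151, 149, 150, 153, 154, 154, 154, 155, 105, 58, 122, 148, 146, 146, 128, 41, 10, 3, 5, 7, 4, 3, 7, 47]
paneltop x.60 before y.16+ [147, 149, 147, 146, 146, 146, 147, 140, 132, 123, 133, 138, 147, 147, 121, 95, 103, 142, 143, 142, 119, 53, 40, 39, 33]
   now y.32+ [154, 155, 154, 154, 153, 140, 122, 109, 137, 150, 150, 105, 104, 135, 110, 54, 100, 146, 146, 147, 131, 45, 17, 22, 46, 26, 7, 16, 94, 71]
handle x.57 before y.16+ [147, 148, 147, 147, 148, 143, 100, 94, 86, 109, 115, 122, 123, 119, 83, 84, 137, 143, 143, 141, 92, 44, 40, 39, 16]
   now y.32+ [154, 155, 154, 154, 155, 139, 93, 99, 87, 100, 96, 82, 78, 87, 106, 69, 73, 132, 147, 147, 148, 116, 39, 11, 25, 34, 28, 8, 19, 79]
handle x.55 before y.16+ [150, 148, 148, 147, 150, 143, 97, 93, 81, 126, 139, 150, 152, 149, 104, 103, 135, 144, 142, 139, 90, 42, 40, 39, 39]
   now y.32+ [151, 152, 154, 153, 152, 141, 93, 97, 88, 137, 136, 99, 85, 89, 128, 76, 45, 82, 94, 96, 98, 88, 43, 41, 41, 36, 13, 2, 14, 74]
```

Seen with top and scene cameras, the drawer is 160 mm in (handle at y≈0.348, panel face at 0.383). The fingers are now ahead of the bar, pressing the panel itself, and going on upright would bring the gripper body to the cabinet. I'll withdraw, lean the tool tip-forward, and finish by pushing on the panel above the handle.

>>> jog_arm(series=[{"x": 2, "y": 0, "z": 0, "ax": 0, "ay": 0, "az": 0, "hand": 0}, {"x": 2, "y": 0, "z": 0, "ax": 0, "ay": 0, "az": 0, "hand": 0}, {"x": 0, "y": 0, "z": -3, "ax": 0, "ay": 0, "az": 0, "hand": 0}, {"x": 0, "y": 0, "z": -5, "ax": 0, "ay": 0, "az": 0, "hand": 0}, {"x": 0, "y": 0, "z": 0, "ax": 0, "ay": 0, "az": 0, "hand": 0}])

```text
t: 34.05
position: [0.5158, 0.368, 0.0643]
orientation: [[-0.01, -1.0, 0.001], [-1.0, 0.01, 0.001], [-0.001, -0.001, -1.0]]
contact_force: [-0.5, 0.0, -0.7]
opening: 0.0
gripper_force: 0.0
```

>>> jog_arm(series=[{"x": 0, "y": 0, "z": -10, "ax": 0, "ay": 0, "az": 0, "hand": 0}, {"x": 0, "y": 0, "z": -20, "ax": 0, "ay": 0, "az": 0, "hand": 0}, {"x": 0, "y": 0, "z": -30, "ax": 0, "ay": 0, "az": 0, "hand": 0}, {"x": 0, "y": 0, "z": -25, "ax": 0, "ay": 0, "az": 0, "hand": 0}, {"x": 20, "y": 0, "z": 0, "ax": 0, "ay": 0, "az": 0, "hand": 0}, {"x": 20, "y": 0, "z": 0, "ax": 0, "ay": 0, "az": 0, "hand": 0}, {"x": 0, "y": 0, "z": 0, "ax": 0, "ay": -5, "az": 0, "hand": 0}, {"x": 0, "y": 0, "z": 0, "ax": 0, "ay": -5, "az": 0, "hand": 0}, {"x": 0, "y": 0, "z": 0, "ax": 0, "ay": -5, "az": 0, "hand": 0}, {"x": 0, "y": 0, "z": 0, "ax": 0, "ay": -5, "az": 0, "hand": 0}, {"x": 0, "y": 0, "z": 0, "ax": 0, "ay": -5, "az": 0, "hand": 0}, {"x": 0, "y": 0, "z": 0, "ax": 0, "ay": -5, "az": 0, "hand": 0}, {"x": 0, "y": 0, "z": 0, "ax": 0, "ay": -5, "az": 0, "hand": 0}, {"x": 0, "y": 0, "z": 0, "ax": 0, "ay": 0, "az": 0, "hand": 0}, {"x": 0, "y": 0, "z": 0, "ax": 0, "ay": 0, "az": 0, "hand": 0}])

```text
t: 35.92
position: [0.5151, 0.3268, 0.1482]
orientation: [[-0.009, -1.0, 0.006], [-0.82, 0.011, 0.572], [-0.572, -0.0, -0.82]]
contact_force: [-0.2, 0.4, 0.2]
opening: -0.0001
gripper_force: 0.0
```

>>> jog_arm(series=[{"x": 1.7, "y": 0, "z": 16, "ax": 0, "ay": 0, "az": 0, "hand": 0}, {"x": 1.7, "y": 0, "z": 16, "ax": 0, "ay": 0, "az": 0, "hand": 0}, {"x": 1.7, "y": 0, "z": 16, "ax": 0, "ay": 0, "az": 0, "hand": 0}, {"x": 1.7, "y": 0, "z": 16, "ax": 0, "ay": 0, "az": 0, "hand": 0}, {"x": -1.8, "y": 0, "z": 6, "ax": 0, "ay": 0, "az": 0, "hand": 0}, {"x": -1.8, "y": 0, "z": 6, "ax": 0, "ay": 0, "az": 0, "hand": 0}, {"x": 0, "y": 0, "z": 0, "ax": 0, "ay": 0, "az": 0, "hand": 0}])

```text
t: 36.8
position: [0.5155, 0.3689, 0.0844]
orientation: [[-0.008, -1.0, 0.006], [-0.819, 0.01, 0.574], [-0.574, -0.0, -0.819]]
contact_force: [-0.4, 0.3, 0.6]
opening: 0.0002
gripper_force: 0.0
```

>>> jog_arm(series=[{"x": -1.6, "y": 0, "z": 1.1, "ax": 0, "ay": 0, "az": 0, "hand": 0}, {"x": -1.6, "y": 0, "z": 1.1, "ax": 0, "ay": 0, "az": 0, "hand": 0}, {"x": -1.6, "y": 0, "z": 1.1, "ax": 0, "ay": 0, "az": 0, "hand": 0}, {"x": -1.6, "y": 0, "z": 1.1, "ax": 0, "ay": 0, "az": 0, "hand": 0}, {"x": -2.5, "y": 0, "z": 1.7, "ax": 0, "ay": 0, "az": 0, "hand": 0}, {"x": -2.5, "y": 0, "z": 1.7, "ax": 0, "ay": 0, "az": 0, "hand": 0}])

```text
t: 37.55
position: [0.5156, 0.3826, 0.0845]
orientation: [[-0.008, -1.0, 0.006], [-0.819, 0.01, 0.573], [-0.574, -0.0, -0.819]]
contact_force: [0.2, -1.2, -0.0]
opening: 0.0003
gripper_force: 0.0
```

>>> jog_arm(series=[{"x": -2, "y": 0, "z": 1.4, "ax": 0, "ay": 0, "az": 0, "hand": 0}, {"x": -2, "y": 0, "z": 1.4, "ax": 0, "ay": 0, "az": 0, "hand": 0}, {"x": -2, "y": 0, "z": 1.4, "ax": 0, "ay": 0, "az": 0, "hand": 0}, {"x": -2, "y": 0, "z": 1.4, "ax": 0, "ay": 0, "az": 0, "hand": 0}, {"x": -2, "y": 0, "z": 1.4, "ax": 0, "ay": 0, "az": 0, "hand": 0}])

```text
t: 38.17
position: [0.5158, 0.3948, 0.0844]
orientation: [[-0.008, -1.0, 0.006], [-0.819, 0.01, 0.573], [-0.573, 0.0, -0.819]]
contact_force: [-0.0, 0.6, -0.4]
opening: 0.0003
gripper_force: 0.0
```

```bash
cat > d.py <<'E'
from h import *
import cv2
b=cv2.cvtColor(eyes.read_camera("scene"),cv2.COLOR_RGB2GRAY)
m=eyes.camera_model("scene")
def prof(im,x,z,ys):
    o=[]
    for y in ys:
        q=m["R"]@np.array((x,y,z))+m["t"];q=m["camera_matrix"]@q;u,v=q[:2]/q[2]
        o.append(int(cv2.getRectSubPix(im,(1,1),(float(u),float(v)))[0,0]))
    return o
ys=np.arange(.33,.45,.004)
print(prof(b,.57,.072,ys));print(prof(b,.65,.1,ys))
E
python3 d.py
```

```text
[92, 98, 99, 81, 94, 94, 67, 72, 80, 84, 77, 84, 64, 57, 103, 145, 146, 146, 139, 72, 19, 12, 25, 56, 12, 7, 38, 79, 23, 2]
[150, 152, 151, 150, 148, 148, 150, 153, 153, 153, 154, 137, 64, 79, 142, 147, 145, 144, 84, 19, 4, 7, 5, 6, 3, 4, 17, 55, 59, 66]
```

Run:
```python
from h import *
import cv2
im=cv2.cvtColor(eyes.read_camera("top"),cv2.COLOR_RGB2GRAY);b=cv2.imread("pics/t3.png",0)
for r in (158,160,236,238): print(r,im[r,220:245].tolist(),b[r,220:245].tolist())
s=arm.state();print(s["contact_force"],s["joint_positions"])
w=eyes.read_camera("wrist");g=cv2.cvtColor(w,cv2.COLOR_RGB2GRAY);cv2.imwrite("pics/w7.png",w[:,:,::-1])
t=cv2.resize(g[120:330,150:480],(82,38),interpolation=cv2.INTER_AREA)
for r in t: print("".join(" .:-=+*#%@"[min(9,int(v)//20)] for v in r))
```

```text
158 [66, 65, 66, 66, 49, 122, 152, 124, 128, 146, 146, 147, 147, 111, 63, 60, 58, 72, 129, 151, 149, 147, 147, 146, 146] [46, 58, 68, 66, 48, 119, 150, 121, 127, 144, 145, 146, 147, 108, 62, 60, 58, 72, 128, 149, 146, 145, 146, 145, 144]
160 [145, 145, 153, 157, 155, 156, 132, 97, 126, 148, 147, 149, 147, 106, 59, 61, 60, 58, 87, 134, 149, 147, 147, 148, 147] [63, 40, 96, 145, 155, 155, 132, 95, 125, 146, 145, 145, 146, 105, 59, 60, 59, 57, 86, 132, 147, 146, 146, 145, 145]
236 [42, 49, 53, 54, 57, 59, 59, 59, 60, 60, 62, 64, 62, 63, 62, 62, 60, 59, 59, 60, 59, 58, 58, 58, 59] [73, 72, 68, 55, 31, 97, 130, 135, 136, 139, 130, 91, 58, 61, 60, 61, 102, 138, 144, 139, 140, 142, 140, 140, 140]
238 [41, 42, 42, 43, 43, 44, 48, 54, 59, 59, 60, 62, 61, 60, 61, 62, 62, 60, 61, 60, 60, 60, 58, 59, 58] [63, 61, 63, 53, 30, 98, 132, 134, 137, 140, 128, 88, 58, 61, 60, 57, 99, 133, 137, 139, 140, 139, 136, 138, 139]
[-0.37562066  0.43180418  1.02840377] [ 0.6582322  -0.04219423 -0.16526067 -0.52949909 -1.10063507 -0.5073685 ]
@@@@@@@@@@@@@@@@@@@@@%%%%%@%%#**####%%%%%##%%%%%#########*#%%%%%###%%%
[... 2383 characters left out ...]
........:............:=+============
===========-:.........................................................:-==========
=======--...................... .  .. ......  . .. ......................:-=======
====-:............................... ...... ...............................:-====
+=-.................................. ......  .................................:-=
..................:-................. ..--:.  ................::..................
...............:=*#*:...............  ..+*-.. ................=**+:...............
...............+##*=:...................##=...................:=***-..............
..............:*=:.....................:**=... ..................-+=..............
```

Run:
```python
from h import *
import cv2
np.set_printoptions(precision=4,suppress=True)
s=arm.state();g=cv2.imread("pics/w7.png",0)
print(s["position"])
for u in (200,255,400): print(u,list(zip(range(140,262,2),g[140:262:2,u].tolist())))
v=np.arange(140,270,6.)
for z in(.072,.1): print(z,np.c_[v,ray("wrist",np.c_[0*v+255,v],z,s)[:,1]].round(3).tolist())
m=eyes.camera_model("wrist");T=np.linalg.inv(m["tool_from_camera"]);p=T[:3,3];r=np.arctan2(np.hypot(*p[:2]),p[2]);print("TCP px",p[:2]/np.hypot(*p[:2])*r*309.7+[315.5,197.4])
```

```text
[0.5157 0.3947 0.0844]
200 [(140, 141), (142, 148), (144, 149), (146, 149), (148, 146), (150, 109), (152, 111), (154, 135), (156, 151), (158, 167), (160, 179), (162, 187), (164, 185), (166, 174), (168, 161), (170, 141), (172, 143), (174, 150), (176, 151), (178, 151), (180, 150), (182, 151), (184, 150), (186, 151), (188, 151), (190, 151), (192, 151), (194, 151), (196, 151), (198, 151), (200, 152), (202, 152), (204, 152), (206, 152), (208, 153), (210, 152), (212, 153), (214, 152), (216, 153), (218, 152), (220, 152), (222, 152), (224, 152), (226, 152), (228, 152), (230, 152), (232, 152), (234, 152), (236, 151), (238, 158), (240, 182), (242, 215), (244, 225), (246, 224), (248, 224), (250, 223), (252, 222), (254, 220), (256, 222), (258, 147), (260, 35)]
255 [(140, 127), (142, 127), (144, 128), (146, 123), (148, 94), (150, 93), (152, 104), (154, 113), (156, 121), (158, 129), (160, 132), (162, 129), (164, 124), (166, 117), (168, 107), (170, 114), (172, 127), (174, 128), (176, 127), (178, 128), (180, 127), (182, 127), (184, 127), (186, 127), (188, 127), (190, 127), (192, 127), (194, 128), (1
[... 1161 characters left out ...]
[152.0, 0.343], [158.0, 0.347], [164.0, 0.351], [170.0, 0.356], [176.0, 0.36], [182.0, 0.364], [188.0, 0.369], [194.0, 0.374], [200.0, 0.38], [206.0, 0.385], [212.0, 0.391], [218.0, 0.397], [224.0, 0.403], [230.0, 0.41], [236.0, 0.417], [242.0, 0.425], [248.0, 0.433], [254.0, 0.442], [260.0, 0.451], [266.0, 0.461]]
0.1 [[140.0, 0.313], [146.0, 0.316], [152.0, 0.318], [158.0, 0.321], [164.0, 0.324], [170.0, 0.328], [176.0, 0.331], [182.0, 0.334], [188.0, 0.338], [194.0, 0.341], [200.0, 0.345], [206.0, 0.349], [212.0, 0.354], [218.0, 0.358], [224.0, 0.363], [230.0, 0.368], [236.0, 0.373], [242.0, 0.379], [248.0, 0.385], [254.0, 0.392], [260.0, 0.399], [266.0, 0.406]]
TCP px [314.1975 233.1884]
```

Bar at y≈0.348 and panel at 0.38 in all three cameras: the finger went past bar and panel with no force. So the shut fingers' solid part starts some 22 mm behind the TCP. I'll go back out, stand the tool up, and push the bar with the TCP lower.

>>> jog_arm(series=[{"x": -11.4, "y": 0, "z": -16.4, "ax": 0, "ay": 0, "az": 0, "hand": 0}, {"x": -11.4, "y": 0, "z": -16.4, "ax": 0, "ay": 0, "az": 0, "hand": 0}, {"x": -11.4, "y": 0, "z": -16.4, "ax": 0, "ay": 0, "az": 0, "hand": 0}, {"x": 20.5, "y": 0, "z": -14.3, "ax": 0, "ay": 0, "az": 0, "hand": 0}, {"x": 20.5, "y": 0, "z": -14.3, "ax": 0, "ay": 0, "az": 0, "hand": 0}, {"x": 20.5, "y": 0, "z": -14.3, "ax": 0, "ay": 0, "az": 0, "hand": 0}, {"x": 20.5, "y": 0, "z": -14.3, "ax": 0, "ay": 0, "az": 0, "hand": 0}, {"x": 0, "y": 0, "z": 0, "ax": 0, "ay": 7, "az": 0, "hand": 0}, {"x": 0, "y": 0, "z": 0, "ax": 0, "ay": 7, "az": 0, "hand": 0}, {"x": 0, "y": 0, "z": 0, "ax": 0, "ay": 7, "az": 0, "hand": 0}, {"x": 0, "y": 0, "z": 0, "ax": 0, "ay": 7, "az": 0, "hand": 0}, {"x": 0, "y": 0, "z": 0, "ax": 0, "ay": 7, "az": 0, "hand": 0}, {"x": 0, "y": 0, "z": 0, "ax": 0, "ay": 0, "az": 0, "hand": 0}, {"x": 0, "y": 0, "z": 0, "ax": 0, "ay": 0, "az": 0, "hand": 0}])

```text
t: 40.08
position: [0.5149, 0.2947, 0.145]
orientation: [[-0.01, -1.0, 0.001], [-1.0, 0.01, 0.002], [-0.002, -0.0, -1.0]]
contact_force: [-0.4, -1.2, 0.7]
opening: 0.0
gripper_force: 0.0
```

>>> jog_arm(series=[{"x": 0, "y": 0, "z": 20, "ax": 0, "ay": 0, "az": 0, "hand": 0}, {"x": 0, "y": 0, "z": 30, "ax": 0, "ay": 0, "az": 0, "hand": 0}, {"x": 0, "y": 0, "z": 30, "ax": 0, "ay": 0, "az": 0, "hand": 0}, {"x": 0, "y": 0, "z": 20, "ax": 0, "ay": 0, "az": 0, "hand": 0}, {"x": 0, "y": 0, "z": 10, "ax": 0, "ay": 0, "az": 0, "hand": 0}, {"x": -8, "y": 0, "z": 0, "ax": 0, "ay": 0, "az": 0, "hand": 0}, {"x": -8, "y": 0, "z": 0, "ax": 0, "ay": 0, "az": 0, "hand": 0}, {"x": -6, "y": 0, "z": 0, "ax": 0, "ay": 0, "az": 0, "hand": 0}, {"x": -4, "y": 0, "z": 0, "ax": 0, "ay": 0, "az": 0, "hand": 0}, {"x": -2, "y": 0, "z": 0, "ax": 0, "ay": 0, "az": 0, "hand": 0}, {"x": -2, "y": 0, "z": 0, "ax": 0, "ay": 0, "az": 0, "hand": 0}, {"x": -2, "y": 0, "z": 0, "ax": 0, "ay": 0, "az": 0, "hand": 0}, {"x": -2, "y": 0, "z": 0, "ax": 0, "ay": 0, "az": 0, "hand": 0}, {"x": -2, "y": 0, "z": 0, "ax": 0, "ay": 0, "az": 0, "hand": 0}, {"x": -2, "y": 0, "z": 0, "ax": 0, "ay": 0, "az": 0, "hand": 0}, {"x": -2, "y": 0, "z": 0, "ax": 0, "ay": 0, "az": 0, "hand": 0}])

```text
t: 42.08
position: [0.5152, 0.3339, 0.0341]
orientation: [[-0.01, -1.0, -0.0], [-1.0, 0.01, -0.001], [0.001, 0.0, -1.0]]
contact_force: [0.3, -3.5, 0.9]
opening: -0.0002
gripper_force: 1.3
```

```bash
python3 d.py
```

```text
[138, 140, 141, 138, 86, 79, 75, 65, 81, 85, 78, 91, 80, 66, 60, 124, 148, 146, 147, 114, 44, 9, 21, 24, 26, 8, 11, 42, 19, 3]
[151, 153, 152, 151, 149, 148, 152, 154, 154, 154, 154, 155, 113, 58, 113, 148, 147, 146, 128, 49, 10, 4, 6, 7, 3, 3, 17, 56, 59, 67]
```

Bar now engaged (3.5 N, panel moved ≈2 mm). About 27 mm to go.

>>> jog_arm(series=[{"x": -2, "y": 0, "z": 0, "ax": 0, "ay": 0, "az": 0, "hand": 0}, {"x": -3, "y": 0, "z": 0, "ax": 0, "ay": 0, "az": 0, "hand": 0}, {"x": -3, "y": 0, "z": 0, "ax": 0, "ay": 0, "az": 0, "hand": 0}, {"x": -3, "y": 0, "z": 0, "ax": 0, "ay": 0, "az": 0, "hand": 0}, {"x": -3, "y": 0, "z": 0, "ax": 0, "ay": 0, "az": 0, "hand": 0}, {"x": -3, "y": 0, "z": 0, "ax": 0, "ay": 0, "az": 0, "hand": 0}, {"x": -2, "y": 0, "z": 0, "ax": 0, "ay": 0, "az": 0, "hand": 0}, {"x": -2, "y": 0, "z": 0, "ax": 0, "ay": 0, "az": 0, "hand": 0}, {"x": -2, "y": 0, "z": 0, "ax": 0, "ay": 0, "az": 0, "hand": 0}, {"x": 0, "y": 0, "z": 0, "ax": 0, "ay": 0, "az": 0, "hand": 0}])

```text
t: 43.38
position: [0.5154, 0.3578, 0.0342]
orientation: [[-0.01, -1.0, 0.0], [-1.0, 0.01, 0.001], [-0.001, -0.0, -1.0]]
contact_force: [0.1, -1.3, 1.2]
opening: -0.0001
gripper_force: 0.6
```

>>> jog_arm(series=[{"x": -2, "y": 0, "z": 0, "ax": 0, "ay": 0, "az": 0, "hand": 0}, {"x": -1, "y": 0, "z": 0, "ax": 0, "ay": 0, "az": 0, "hand": 0}, {"x": 0, "y": 0, "z": 0, "ax": 0, "ay": 0, "az": 0, "hand": 0}])

```text
t: 43.75
position: [0.5154, 0.3606, 0.0342]
orientation: [[-0.01, -1.0, -0.0], [-1.0, 0.01, 0.0], [-0.0, 0.0, -1.0]]
contact_force: [-0.8, -2.1, 0.5]
opening: 0.0
gripper_force: 0.9
```

```bash
python3 d.py
```

```text
[152, 153, 153, 152, 140, 137, 136, 139, 139, 133, 110, 77, 86, 68, 81, 77, 77, 76, 84, 70, 61, 71, 130, 147, 145, 146, 114, 30, 10, 3]
[149, 152, 150, 150, 148, 147, 151, 153, 153, 153, 153, 153, 151, 153, 152, 151, 152, 151, 115, 55, 62, 125, 147, 145, 143, 91, 20, 55, 59, 67]
```

>>> jog_arm(series=[{"x": -1, "y": 0, "z": 0, "ax": 0, "ay": 0, "az": 0, "hand": 0}, {"x": -1, "y": 0, "z": 0, "ax": 0, "ay": 0, "az": 0, "hand": 0}, {"x": 0, "y": 0, "z": 0, "ax": 0, "ay": 0, "az": 0, "hand": 0}])

```text
t: 44.18
position: [0.5154, 0.3612, 0.0341]
orientation: [[-0.01, -1.0, -0.001], [-1.0, 0.01, -0.003], [0.003, 0.001, -1.0]]
contact_force: [-2.4, -5.2, 1.8]
opening: 0.0001
gripper_force: 3.1
```

>>> jog_arm(series=[{"x": -1, "y": 0, "z": 0, "ax": 0, "ay": 0, "az": 0, "hand": 0}, {"x": -1, "y": 0, "z": 0, "ax": 0, "ay": 0, "az": 0, "hand": 0}, {"x": 0, "y": 0, "z": 0, "ax": 0, "ay": 0, "az": 0, "hand": 0}])

```text
t: 44.55
position: [0.5153, 0.3612, 0.0341]
orientation: [[-0.011, -1.0, -0.002], [-1.0, 0.011, -0.006], [0.006, 0.002, -1.0]]
contact_force: [-2.3, -11.9, 4.7]
opening: 0.0
gripper_force: 6.1
```

Hard stop: 12 N, no motion, so the drawer is home. Back off and check the drawer from the cameras.

>>> jog_arm(series=[{"x": 3, "y": 0, "z": 0, "ax": 0, "ay": 0, "az": 0, "hand": 0}, {"x": 8, "y": 0, "z": 0, "ax": 0, "ay": 0, "az": 0, "hand": 0}, {"x": 20, "y": 0, "z": 0, "ax": 0, "ay": 0, "az": 0, "hand": 0}, {"x": 30, "y": 0, "z": 0, "ax": 0, "ay": 0, "az": 0, "hand": 0}, {"x": 30, "y": 0, "z": -10, "ax": 0, "ay": 0, "az": 0, "hand": 0}, {"x": 10, "y": 0, "z": -30, "ax": 0, "ay": 0, "az": 0, "hand": 0}, {"x": 0, "y": 0, "z": -40, "ax": 0, "ay": 0, "az": 0, "hand": 0}, {"x": 0, "y": 0, "z": -40, "ax": 0, "ay": 0, "az": 0, "hand": 0}, {"x": 0, "y": 0, "z": 0, "ax": 0, "ay": 0, "az": 0, "hand": 0}, {"x": 0, "y": 0, "z": 0, "ax": 0, "ay": 0, "az": 0, "hand": 0}, {"x": 0, "y": 0, "z": 0, "ax": 0, "ay": 0, "az": 0, "hand": 0}])

```text
t: 45.92
position: [0.514, 0.2629, 0.1528]
orientation: [[-0.01, -1.0, -0.002], [-1.0, 0.01, -0.001], [0.001, 0.002, -1.0]]
contact_force: [-0.9, 0.2, -1.3]
opening: 0.0002
gripper_force: 0.0
```

```bash
python3 d.py
python3 - <<'E'
from h import *
import cv2
im=cv2.cvtColor(eyes.read_camera("top"),cv2.COLOR_RGB2GRAY)
for r in (236,238): print(r,im[r,205:240].tolist())
print(arm.state()["contact_force"])
E
```

```text
[101, 102, 103, 104, 101, 100, 100, 102, 102, 96, 79, 85, 100, 78, 86, 82, 84, 83, 82, 70, 56, 63, 115, 144, 144, 144, 118, 34, 9, 3]
[148, 149, 148, 148, 146, 146, 148, 150, 152, 151, 150, 151, 148, 151, 151, 149, 149, 149, 118, 57, 55, 119, 145, 143, 142, 104, 26, 54, 57, 65]
236 [62, 62, 62, 62, 60, 59, 59, 57, 56, 57, 55, 51, 45, 35, 29, 27, 23, 24, 43, 59, 62, 53, 84, 126, 145, 147, 146, 147, 147, 146, 146, 147, 147, 147, 147]
238 [62, 61, 61, 61, 63, 62, 61, 60, 59, 58, 58, 56, 48, 43, 44, 42, 33, 28, 23, 37, 56, 60, 85, 124, 144, 147, 146, 146, 147, 146, 146, 147, 147, 146, 147]
[-0.43661077 -0.055138   -0.08295207]
```

```bash
python3 -c "
from station import job
print(job.job_done())"
```

```text
the job is handed in; nothing more can be done
None
```

The tray was rolled to the end stop, set flat in the empty nest, and the drawer pushed to its hard stop at about 190 mm, gently (12 N at most). I handed the job in with the arm clear; no pass or fail result came back, and the nests were last checked before the drawer was closed.

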